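# Pack the leather tools and clip the case shut

## Task

Pack up the leather workbench: lay every loose hand tool lying on the bench into the plywood case and shut its lid fully. Then fetch the two spring clips from the wooden strip and clip the lid down with one on each pair of lugs at the front of the case, centred, upright and pushed right down over both lugs, with nothing else on the bench (jar, mug, thread spool) disturbed.

Things in the scene. Friction and masses are not known exactly. Their poses are not given: they have to be found in the camera images.
- case: open plywood tool case fixed to the bench, 182 (x) x 300 (y) x 50 mm high, walls and floor 6 mm. Origin: centre of underside; x from its front to the hinge side, z up. Floor ribs 8 mm high at y -72, 0, 72 mm make four lanes along x (centres y -108, -36, 36, 108; 68 mm wide, 170 long), one per tool. Two 40 mm wide lugs on the front (-x) face, at y -90 and 90, rise 46 mm above the rim.
- lid (a joint): lid angle about the far (+x) rim, rad: 0 shut, 1.65 to 1.8 at the start (standing open). Clear sheet in a plywood frame, 182 x 300 x 8 mm, lies on the rim when shut. A stiff hinge keeps it where it is left (2 to 6 N at the free edge moves it). Two lugs 40 mm wide, 20 high stand on its outer face at the free edge, behind the case lugs when shut; push it between them, from behind, then from above.
- lid_hinge (a point): middle of the lid's hinge axis (along the case's y), at rim height, 91 mm to +x of the case's centre; the lid's underside turns about it, its free edge 182 mm away. The point turns with the lid.
- lugs_left (a point): lug pair at the case's +y end: point level with the top of the taller case lug (96 mm above the bench), midway through the pair. Axes as the case's. Lid shut, the pair is 12 mm thick along x: case lug 5 mm (outside), gap 2, lid lug 5; the lid lug's top is 18 mm below this point, the lid's upper face 38 mm below.
- lugs_right (a point): the lug pair at the case's -y end; otherwise as lugs_left.
- strip: wooden parking strip fixed to the bench: an upright board 12 mm thick (its x) and 220 mm long (its y) on a foot 70 x 230 x 12 mm; the board's top is 75 mm above the bench. Origin: centre of the underside.
- clip_a: dark steel spring clip, rubber grips, 100 mm tall, 30 wide (y), parked upright on the strip, jaws down, handles up. Origin: tip of the fixed jaw, in its inner face; z up the clip, x from fixed to moving half. Fixed half: straight plate x -6 to 0, z 0 to 100 mm. Moving half turns on a pin at x 16, z 48; its handle (z 55 to 100) splays to +x. Pinch the handles together along x at z 70 to 85 to open the jaws.
- clip_b: a second clip like clip_a. Either clip may go on either lug pair, either way round.
- clip_a_throat (a point): point on clip_a, under its hinge block at x 6, z 34 mm of the clip: top middle of a 12 mm thick thing held in the jaws. The throat (underside of the hinge block) rests on top of what is clipped. Axes as the clip's.
- clip_b_throat (a point): the same point on clip_b.
- clip_a_jaw (a joint): jaw opening of clip_a, rad: 0 empty and shut, about 0.28 closed on 12 mm (as parked, handles then about 49 mm over both), 0.55 fully open: handles squeezed parallel, 34 mm over both (clip x -6 to 28, middle 11), jaw tips 24 mm apart. Full squeeze takes about 12 N at z 78; 20 to 40 N holds the clip firmly. Let go, the jaws close by spring with about 6 N.
- clip_b_jaw (a joint): the same for clip_b.
- cutter: rotary cutter: grey plastic handle 90 x 24 x 22 mm high with a white disc guard 44 mm across, 12 mm thick, at its +x end; 115 mm long over all (x -45 to 70). Lies flat along its x; origin under the middle of the handle to grip; z up. Absent in some starts.
- chisel: steel stitching chisel: square shank 105 x 18 x 20 mm high with a 40 mm wide toothed head at its +x end; 127 mm long (x -57 to 70). Lies flat along its x; origin under the middle of the handle to grip; z up. Absent in some starts.
- slicker: turned wooden edge slicker 121 mm long (x -52 to 69), 24 mm wide and high, with grooves near its +x end; sides flat to grip, does not roll. Lies flat along its x; origin under the middle of the handle to grip; z up. Absent in some starts.
- roller: seam roller: pale wooden handle 84 x 22 x 24 mm high with a steel roller 28 mm thick and 44 mm wide at its +x end; 118 mm long (x -46 to 72). Lies flat along its x; origin under the middle of the handle to grip; z up. Absent in some starts.
- jar: amber glass jar with steel cap, 60 mm across, 85 mm tall, a bystander. Origin under its centre.
- mug: white mug, 76 mm across, 88 mm tall, a bystander. Origin under its centre.
- spool: wooden thread spool, 56 mm across, 70 mm tall, a bystander. Origin under its centre.
Not all that is in view belongs to the job. What is shaped like the chisel but blue or yellow is not meant.

How it is judged:
By the outcome, as a careful person would: the job done as asked, in the order asked, and still so for the second after the job is handed in, with the robot touching nothing.
Of cutter, chisel, slicker, roller only 2 to 4 are there at a start; the rules pass over those that are not, and their reading is None.
At some moment in a run one of cutter, chisel, slicker, roller may be knocked a few centimetres aside while the robot is not near it.
It also fails if it takes over 210 s, if anything falls off the work surface, if the arm or the gripper's body presses on something with over 40 N, if the wrist force passes 120 N, or if a joint passes its speed limit or range.

## Robot

A 6-joint arm with a two-finger parallel gripper is mounted at the origin on the work surface. World frame = base frame: x ahead of the robot, y to its left, z up, the work surface at z = 0. Lengths are in m, angles in degrees, forces in N, time in s.
With the tool pointing down it reaches from about 0.25 to 0.725 m from the base axis. Payload 9.7 kg.
Tool frame: the origin (TCP) lies at the very end of the fingers, on their centre line; the grasp point (between the pads) lies 19 mm behind it; z points along the fingers, y is the direction in which the jaws open and shut (so a half turn about z gives the same grasp; the last joint's range is limited). The gripper opens to 85 mm and grips with 20 to 120 N. Pads are 22 mm wide; open, the fingers measure 114 mm over their backs; the gripper's body (76 mm by 85 mm) begins 54 mm behind the grasp point. The pads swing forward as they close: fully open they stand 13 mm farther back than shut.
Start: joints at [-63.942, 4.979, 10.078, 95.1, 0, 90], TCP at [0.242, -0.494, 0.231] pointing down, gripper open.
Joint ranges: [-179.16, 179.16], [-48.56, 103.87], [-65.8, 70.77], [-126.05, 130.52], [-82.76, 87.17], [-180, 180]. Speed limits (degrees/s): [127.2, 127.2, 147.25, 180, 180, 180].

## Interface

Orientations are given as [roll, pitch, yaw] about the fixed x, y, z axes, in that order (R = Rz(yaw) Ry(pitch) Rx(roll)).
In Python, from workcell import bot gives the robot as it stands. The module is installed in compiled form; this text tells all that it offers.
- The arm moves only by the tool step_arm, never from a script. Its arguments are lists of equal length, an entry for each row: "dr": the turn, a rotation vector about the tool's x, y, z in rad, a list of three; "xyz": the shift along the tool's x, y, z in units of 40 mm (1.0 is 40 mm), a list of three; "gripper": the opening, from 0 (shut) to 1 (fully open). In form: {"dr": [[wx, wy, wz], ...], "xyz": [[x, y, z], ...], "gripper": [gripper, ...]}. A call has exactly 8 rows; each row is the pose to reach, as a shift and turn from the pose commanded when the call began, along the tool's axes at that moment; what a row does not reach only later rows make up. A row lasts 1/10 s, in which the tool goes at most 50 mm and 8.59 degrees, less where a joint would pass 70% of its speed; a pose out of reach is approached as far as the arm can. A call with a gripper value outside its range is refused whole. The fingers move at their own pace and stop on an object; "squeeze" is the grip in N (left out, the last holds). Time passes only in rows, so rows that repeat a pose let the fingers close, or fill a call up. It gives the time, the measured TCP pose, the force and the opening at its end, in the units of the state.
- bot.get_obs(): the state, without advancing time (a new reading comes with each control period).
- bot.camera(name): name is "scene" or "side" or "wrist"; returns a dict with "image" (420x560x3 uint8, red, green, blue), "camera_matrix" (3x3 intrinsics, pixels), "k1" (the pictures are not rectified: a ray, as slopes to the right and down, at radius r is drawn at 1 + k1 r^2 times it, then the intrinsics apply), "R" (3x3) and "t" (3): a world point X has camera coordinates R X + t. Camera axes: x right, y down, z forward; pixel columns grow to the right and rows downward; lengths in m; the calibration is good to about 2 mm. A picture is of the moment at which its call begins. There is no depth.
- bot.job_done(): hands the job in, once; it reports no verdict.
Trained networks look in a picture, given as the dict that the camera call returned (one of the last four; its "shot" number tells which), for a name from the list of things; names that differ only in an ending like _2 or _b are one class to them, and where a whole thing is asked for, a point or a joint stands for the part that bears it (a point fixed in the world has none). Each returns a list of dicts, best first, with "p" (0 to 1); they miss things now and then, are a little off and sometimes report something else, mostly with a low value. They report only what shows in the picture. A call takes as long as a camera call. They do not tell look-alikes from the thing itself.
- bot.regions_of(picture, thing): "region" (420x560 bool, what is visible of it) and "box" ([centre column, centre row, width, height] in pixels, round what is visible of it).
The state is a dict: "time": time; "q": joint angles; "qd": joint speeds; "joint_efforts": joint torques, N m; "ee_pos": TCP position; "tcp_rot": TCP orientation; "wrist_force": force on the tool from outside, world axes, zero at the start; "torque": the same for the moment, N m; "opening": finger opening in m.
Only numpy, scipy, OpenCV 4.12 (cv2) and the standard library are available. Lean on these libraries where they do the work, as an engineer would, in place of code of your own. Each camera call takes 0.05 s, during which the arm holds its last target.

## Working session

There is one attempt and no reset: what is moved stays moved. The work goes in short steps, Python scripts to look and compute and a tool call to move; the robot and the scene stay as the last step left them, time stands still between calls to the robot, and variables do not carry over. Pictures are saved under pics/ and viewed, and the job is handed in when it is done.

Besides the shell and the picture viewer there is one more tool, called after "Emit:" as a command line: name --argument value ..., lists and objects as JSON in quotes. step_arm: Moves the arm, as the interface text tells. Its arguments: {"type":"object","properties":{"dr":{"type":"array"},"xyz":{"type":"array"},"gripper":{"type":"array"},"squeeze":{"type":"number"}},"required":["dr","xyz","gripper"]}

```bash
mkdir -p pics; ls -la
cat > h.py <<'E'
import numpy as np, cv2, pickle
from workcell import bot
from scipy.spatial.transform import Rotation as Ro
def snap(name,fn):
    p=bot.camera(name); cv2.imwrite('pics/'+fn,p['image'][:,:,::-1]); return p
def ray(p,uv):
    K=np.array(p['camera_matrix']); d=np.array([(uv[0]-K[0,2])/K[0,0],(uv[1]-K[1,2])/K[1,1]])
    s=d.copy()
    for _ in range(30): s=d/(1+p['k1']*(s@s))
    R=np.array(p['R']); t=np.array(p['t'])
    return -R.T@t, R.T@np.array([s[0],s[1],1.])
def onz(p,uv,z):
    o,d=ray(p,uv); return o+d*(z-o[2])/d[2]
def proj(p,X):
    c=np.array(p['R'])@np.array(X)+np.array(p['t']); s=c[:2]/c[2]; s=s*(1+p['k1']*(s@s))
    K=np.array(p['camera_matrix']); return np.array([K[0,0]*s[0]+K[0,2],K[1,1]*s[1]+K[1,2]])
E
python3 - <<'E'
from h import *
print(bot.get_obs())
for c in ["scene","side","wrist"]:
    p=snap(c,c+'0.png'); print(c,np.round(p['camera_matrix'],1).tolist(),p['k1'],np.round(-np.array(p['R']).T@p['t'],3),np.round(np.array(p['R'])[2],2))
E
```

```text
total 12
drwxr-xr-x  3 agent agent 4096 Dec  7 03:34 .
drwxr-xr-x 23 root  root  4096 Dec  7 03:34 ..
drwxr-xr-x  2 agent agent 4096 Dec  7 03:34 pics
{'time': 0.0, 'q': array([-6.39426380e+01,  5.01260073e+00,  1.00323882e+01,  9.51004014e+01,
       -1.51290021e-03,  8.99975765e+01]), 'qd': array([-0.01404937, -0.02419094,  0.0107068 , -0.01383253, -0.12268298,
        0.07616265]), 'joint_efforts': array([ 6.28966677e-05, -5.20388997e+01,  4.64803970e+01,  1.64070376e-02,
        4.70810608e-05, -1.43430697e-05]), 'ee_pos': array([ 0.24148391, -0.49387702,  0.23055018]), 'tcp_rot': array([-1.79919386e+02,  1.50948884e-03,  2.60597877e+01]), 'wrist_force': array([0.13527532, 1.09542075, 0.58200434]), 'torque': array([-0.00743343,  0.07639728,  0.02155324]), 'opening': 0.08524385453697045}
scene [[433.2, 0.0, 273.5], [0.0, 433.2, 210.7], [0.0, 0.0, 1.0]] -0.04742639418346358 [0.918 0.574 0.873] [-0.38 -0.6  -0.7 ]
side [[425.2, 0.0, 281.7], [0.0, 425.2, 206.3], [0.0, 0.0, 1.0]] -0.004748396052591542 [0.446 1.01  0.692] [ 0.03 -0.86 -0.5 ]
wrist [[352.8, 0.0, 279.5], [0.0, 352.8, 208.8], [0.0, 0.0, 1.0]] -0.07359566430559142 [ 0.307 -0.463  0.374] [-0.26 -0.12 -0.96]
```

View pics/scene0.png

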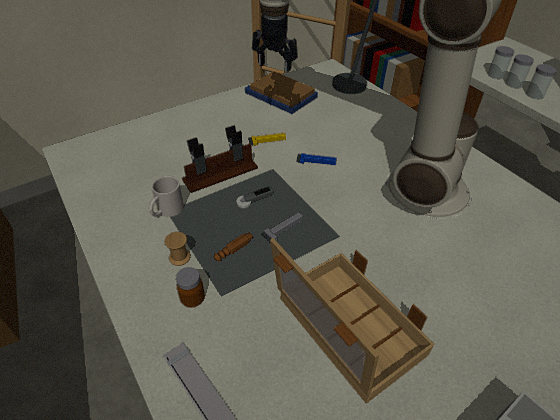

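View pics/side0.png

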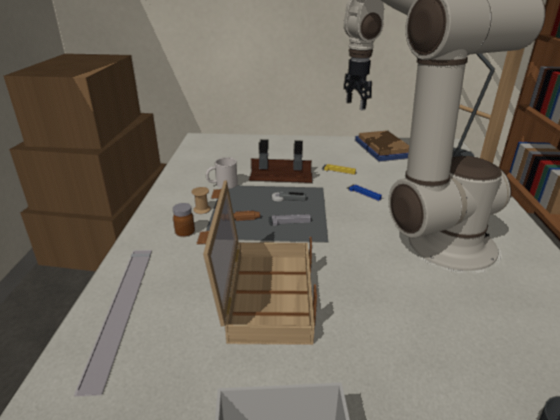

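View pics/wrist0.png

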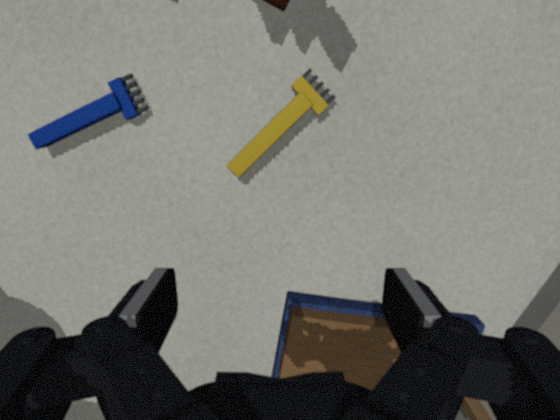

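The scene shows three tools on the dark mat: cutter (255,197), chisel (283,226) and slicker (233,246). The strip with its two clips is at (220,165), the open case at (350,320). Blue and yellow decoys lie outside the mat.

Run:
```python
from h import *
ps={c:bot.camera(c) for c in["scene","side"]}
for c,p in ps.items():
    vis=p['image'][:,:,::-1].copy()
    for n in ['case','lid','strip','clip_a','cutter','chisel','slicker','roller','jar','mug','spool']:
        for r in bot.regions_of(p,n)[:3]:
            b=r['box']
            w=onz(p,(b[0],b[1]),0.01)
            m=np.argwhere(r['region'])
            print(c,n,round(r['p'],2),np.round(b),np.round(w,3)[:2],len(m))
    big=cv2.resize(p['image'][:,:,::-1],None,fx=3,fy=3,interpolation=cv2.INTER_CUBIC)
    if c=='scene':
        cv2.imwrite('pics/s1.png',big[600:1200,780:1340]); cv2.imwrite('pics/s2.png',big[340:900,500:1100])
    else: cv2.imwrite('pics/s3.png',big[520:1080,580:1060])
```

```text
scene case 0.97 [350. 321. 160. 165.] [0.496 0.231] 13112
scene case 0.69 [326. 318. 107. 152.] [0.537 0.194] 4942
scene lid 0.8 [326. 316. 108. 153.] [0.533 0.192] 5060
scene strip 0.73 [220. 167.  74.  48.] [ 0.492 -0.415] 1776
scene strip 0.23 [231. 138.  10.  21.] [ 0.388 -0.536] 139
scene clip_a 0.9 [199. 157.  18.  37.] [ 0.525 -0.498] 417
scene clip_a 0.82 [233. 142.  19.  33.] [ 0.394 -0.513] 411
scene cutter 0.64 [349. 321. 162. 165.] [0.498 0.23 ] 13067
scene cutter 0.61 [253. 198.  36.  22.] [ 0.477 -0.236] 446
scene chisel 0.68 [266. 138.  38.  12.] [ 0.286 -0.473] 288
scene chisel 0.64 [284. 228.  40.  26.] [ 0.464 -0.09 ] 422
scene chisel 0.64 [317. 158.  42.  13.] [ 0.205 -0.292] 338
scene slicker 0.83 [235. 248.  42.  32.] [ 0.614 -0.096] 441
scene slicker 0.71 [197. 157.  19.  44.] [ 0.532 -0.503] 481
scene slicker 0.44 [349. 320. 158. 163.] [0.497 0.229] 13075
scene jar 0.9 [191. 290.  26.  41.] [ 0.765 -0.038] 900
scene mug 0.63 [164. 198.  36.  42.] [ 0.696 -0.377] 1086
scene spool 0.76 [179. 248.  30.  36.] [ 0.735 -0.175] 654
scene spool 0.16 [198. 156.  18.  34
[... 308 characters left out ...]
de clip_a 0.79 [298. 156.  15.  34.] [ 0.442 -0.578] 275
side clip_a 0.5 [261. 154.  12.  26.] [ 0.59  -0.593] 304
side cutter 0.54 [289. 198.  35.  11.] [ 0.467 -0.227] 265
side cutter 0.3 [243. 219.  26.   8.] [ 0.603 -0.084] 224
side chisel 0.79 [289. 220.  44.   6.] [ 0.463 -0.084] 353
side chisel 0.64 [364. 194.  34.  16.] [ 0.217 -0.267] 254
side chisel 0.55 [279. 172.  66.  24.] [ 0.511 -0.42 ] 1244
side slicker 0.55 [245. 217.  24.  10.] [ 0.599 -0.095] 232
side slicker 0.27 [278. 173.  66.  24.] [ 0.513 -0.417] 1225
side jar 0.67 [182. 220.  19.  31.] [ 0.788 -0.068] 627
side mug 0.88 [222. 174.  37.  35.] [ 0.72  -0.393] 707
side spool 0.93 [201. 200.  21.  30.] [ 0.757 -0.194] 398
```

View pics/s1.png

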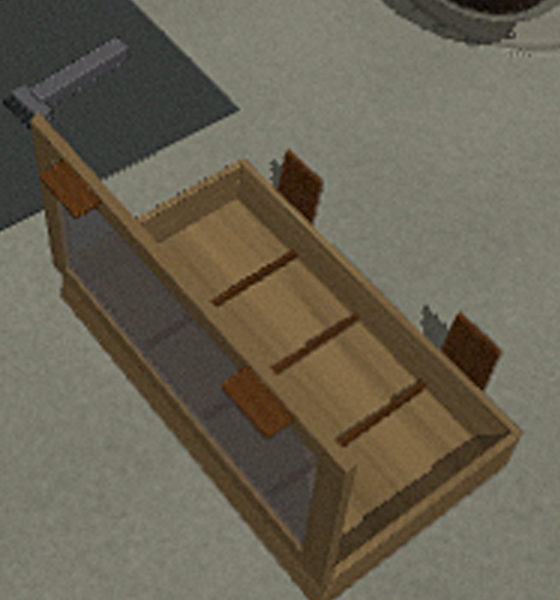

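View pics/s2.png

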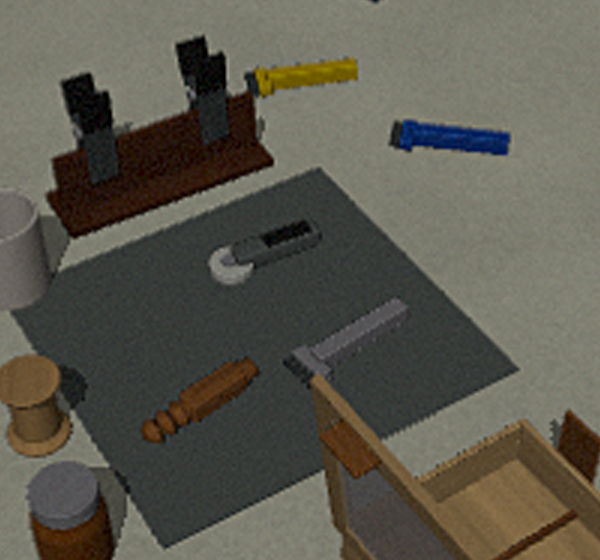

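View pics/s3.png

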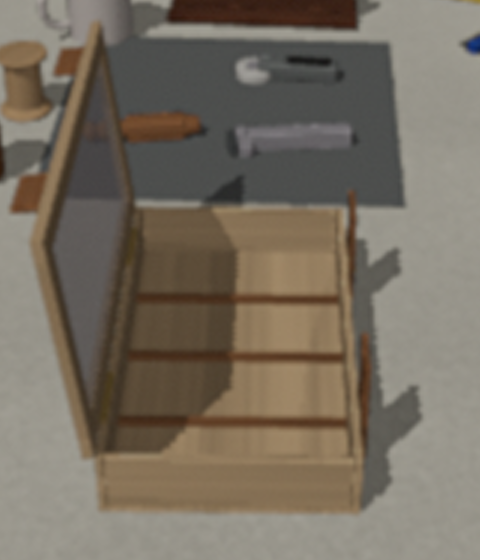

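```bash
cat > fitcase.py <<'E'
from h import *
from scipy.optimize import least_squares
ps={c:bot.camera(c) for c in["scene","side"]}
S=lambda x,y:((780+x)/3-.33,(600+y)/3-.33)
D=lambda x,y:((580+x)/3-.33,(520+y)/3-.33)
obs=[('scene',S(520,433),(-.091,.15,.05)),('scene',S(243,162),(-.091,-.15,.05)),('scene',S(500,352),(-.0935,.11,.096)),('scene',S(458,313),(-.0935,.07,.096)),
('scene',S(290,150),(-.0935,-.11,.096)),('scene',S(324,184),(-.0935,-.07,.096)),
('side',D(358,510),(-.091,.15,0)),('side',D(100,508),(.091,.15,0)),('side',D(360,460),(-.091,.15,.05)),('side',D(338,207),(-.091,-.15,.05)),
('scene',S(297,255),(-.085,-.072,.014)),('scene',S(357,318),(-.085,0,.014)),('scene',S(425,384),(-.085,.072,.014))]
def f(v):
    c,s=np.cos(v[2]),np.sin(v[2]); r=[]
    for cam,uv,X in obs:
        W=np.array([v[0]+c*X[0]-s*X[1],v[1]+s*X[0]+c*X[1],X[2]])
        r+=list(proj(ps[cam],W)-uv)
    return np.array(r)
q=least_squares(f,[.5,.2,0],loss='soft_l1')
print(q.x,np.degrees(q.x[2])); print(np.round(q.fun.reshape(-1,2),1))
# lid angle & strip points
c,s=np.cos(q.x[2]),np.sin(q.x[2])
lid=[(S(35,115),-.15),(S(350,470),.15)]
for a in np.arange(1.5,1.85,.05):
    for uv,y in lid:
        X=[.091-.182*np.cos(a)+.008*np.sin(a)*0,y,.05+.182*np.sin(a)]
        W=[q.x[0]+c*X[0]-s*X[1],q.x[1]+s*X[0]+c*X[1],X[2]]
        print(round(a,2),np.round(proj(ps['scene'],W)-uv,1),end=' ')
    print()
# tools
T=lambda x,y:((500+x)/3-.33,(340+y)/3-.33)
for n,a,b,z in [('cutter',(318,233),(213,268),.015),('chisel',(405,305),(287,362),.018),('slicker',(256,367),(147,432),.02),('stripfoot',(75,238),(272,160),.012),('striptop',(53,158),(252,92),.075)]:
    A=onz(ps['scene'],T(*a),z);B=onz(ps['scene'],T(*b),z)
    print(n,np.round(A[:2],3),np.round(B[:2],3),np.linalg.norm(A-B).round(3),np.degrees(np.arctan2(*(B-A)[[1,0]])).round(1))
E
python3 fitcase.py
```

```text
[0.49855243 0.2371516  0.03095074] 1.7733466407970977
[[ 1.2  0.3]
 [ 0.2 -1.5]
 [-0.2  1. ]
 [-0.5  0.3]
 [-1.4  0.3]
 [-1.1  0.1]
 [ 0.1  1. ]
 [-1.   0.6]
 [ 0.5  0.4]
 [ 1.6 -0.1]
 [-0.5 -1.3]
 [ 0.3 -1.2]
 [ 0.  -0.5]]
1.5 [15.1 -7.5] 1.5 [ 17.1 -12.5] 
1.55 [11.4 -5.8] 1.55 [13.1 -9.7] 
1.6 [ 7.6 -3.9] 1.6 [ 9.  -6.7] 
1.65 [ 3.8 -1.8] 1.65 [ 4.8 -3.6] 
1.7 [0.1 0.4] 1.7 [ 0.5 -0.3] 
1.75 [-3.7  2.8] 1.75 [-3.8  3.1] 
1.8 [-7.5  5.3] 1.8 [-8.2  6.7] 
1.85 [-11.2   8. ] 1.85 [-12.6  10.3] 
cutter [ 0.415 -0.229] [ 0.526 -0.24 ] 0.112 -5.8
chisel [ 0.401 -0.099] [ 0.53  -0.097] 0.129 1.2
slicker [ 0.557 -0.105] [ 0.672 -0.09 ] 0.116 7.3
stripfoot [ 0.619 -0.353] [ 0.393 -0.354] 0.226 -179.7
striptop [ 0.611 -0.403] [ 0.392 -0.393] 0.219 177.4
```

Case pose is about (0.4985, 0.237) with yaw 1.8° and lid at 1.70 rad. All three tools lie roughly along world x. I'll move above the mat for a close look.

```bash
cat >> h.py <<'E'
def go(x,y,z,yaw=None,rpy=None,base=None):
    o=bot.get_obs() if base is None else base
    R0=Ro.from_euler('xyz',o['tcp_rot'],degrees=True)
    if rpy is None: rpy=[180,0,yaw]
    R1=Ro.from_euler('xyz',rpy,degrees=True)
    dr=(R0.inv()*R1).as_rotvec(); d=R0.inv().apply(np.array([x,y,z])-o['ee_pos'])/.04
    print('t',round(o['time'],2),'pos',np.round(o['ee_pos'],4),'rpy',np.round(o['tcp_rot'],2),'op',round(o['opening'],4),'F',np.round(o['wrist_force'],1)); print('  dr',np.round(dr,3).tolist(),'xyz',np.round(d,3).tolist(),'rows',round(np.linalg.norm(d)*.8,1),round(np.degrees(np.linalg.norm(dr))/8.59,1))
E
python3 -c "
from h import *
go(.44,-.15,.25,0)"
```

```text
t 1.45 pos [ 0.2416 -0.4941  0.2313] rpy [180.     0.    26.06] op 0.0852 F [0.7 0.2 0.7]
  dr [0.0, 0.0, 0.455] xyz [8.235, -5.549, -0.468] rows 8.0 3.0
```

Emit:
step_arm --dr '[[0,0,0.455],[0,0,0.455],[0,0,0.455],[0,0,0.455],[0,0,0.455],[0,0,0.455],[0,0,0.455],[0,0,0.455]]' --xyz '[[8.235,-5.549,-0.468],[8.235,-5.549,-0.468],[8.235,-5.549,-0.468],[8.235,-5.549,-0.468],[8.235,-5.549,-0.468],[8.235,-5.549,-0.468],[8.235,-5.549,-0.468],[8.235,-5.549,-0.468]]' --gripper '[0.6,0.6,0.6,0.6,0.6,0.6,0.6,0.6]'

```text
time: 2.25
ee_pos: [0.4367, -0.1549, 0.25]
tcp_rot: [180.0, -0.0, -0.0]
wrist_force: [1.1, -1.0, 0.1]
opening: 0.0512
```

```bash
cat > tools.py <<'E'
import sys
from h import *
# tool dims: tail,tip,height
DIM={'cutter':(-.045,.070,.014),'chisel':(-.057,.070,.02),'slicker':(-.052,.069,.024)}
names=sys.argv[2].split(','); cam=sys.argv[1]
o=bot.get_obs(); p=snap(cam,sys.argv[3]); print('t',o['time'],o['ee_pos'],o['tcp_rot'])
for n in names:
    for r in bot.regions_of(p,n)[:4]:
        ys,xs=np.nonzero(r['region'])
        P=np.array([onz(p,(u,v),DIM[n][2]*.7)[:2] for u,v in zip(xs[::3],ys[::3])])
        mean=P.mean(0); u,s,vt=np.linalg.svd(P-mean); a=vt[0]; a=a*np.sign(a[0])
        t=(P-mean)@a; w=(P-mean)@np.array([-a[1],a[0]])
        lo,hi=np.percentile(t,[.5,99.5]); mid=(hi+lo)/2
        # axis via handle part: median w of tail half
        col=p['image'][ys,xs].mean(0).round()
        hs=(t>lo+.02)&(t<lo+.075); k=np.polyfit(t[hs],w[hs],1)
        yaw=np.degrees(np.arctan2(a[1],a[0])+np.arctan(k[0]))
        t0=lo-DIM[n][0]; c=mean+a*t0+np.array([-a[1],a[0]])*(np.polyval(k,t0))
        print(n,round(r['p'],2),'box',np.round(r['box']),'len',round(hi-lo,3),'org',c.round(4),'yaw',yaw.round(1),'col',col)
E
python3 tools.py wrist cutter,chisel,slicker w1.png
```

```text
t 2.25 [ 0.4366972  -0.15486313  0.25003923] [ 1.79983292e+02 -4.62981330e-02 -1.91835134e-02]
cutter 0.94 box [362. 143.  44. 112.] len 0.114 org [ 0.4569 -0.2397] yaw -4.1 col [113. 115. 115.]
chisel 0.81 box [220. 147.  47. 120.] len 0.124 org [ 0.458  -0.0965] yaw 6.9 col [136. 136. 141.]
chisel 0.66 box [526. 289.  66.  92.] len 0.125 org [ 0.2817 -0.463 ] yaw -19.5 col [157. 141.  62.]
chisel 0.59 box [379. 341.  78.  73.] len 0.13 org [ 0.2151 -0.2712] yaw -44.7 col [59. 71. 92.]
slicker 0.56 box [232.  29.  34.  58.] len 0.056 org [ 0.6068 -0.1035] yaw 13.5 col [126.  89.  59.]tools.py:16: RankWarning: Polyfit may be poorly conditioned
  hs=(t>lo+.02)&(t<lo+.075); k=np.polyfit(t[hs],w[hs],1)
Traceback (most recent call last):
  File "tools.py", line 16, in <module>
    hs=(t>lo+.02)&(t<lo+.075); k=np.polyfit(t[hs],w[hs],1)
                                 ~~~~~~~~~~^^^^^^^^^^^^^^^
TypeError: expected non-empty vector for x
```

View pics/w1.png

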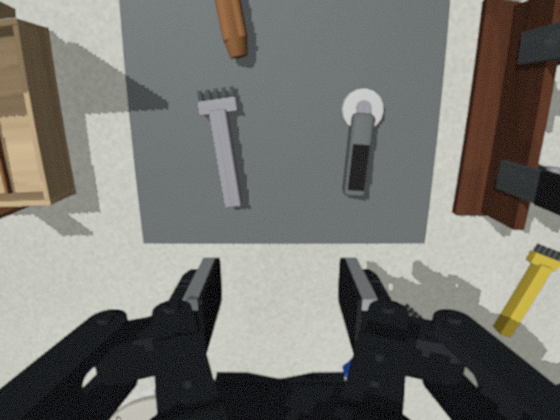

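The wrist view shows the chisel at (220,147), cutter at (362,143) and the slicker's tail at (232,29). I'll take the chisel first.

```bash
python3 -c "
from h import *
go(.458,-.0965,.06,6)"
```

```text
t 2.45 pos [ 0.4365 -0.1557  0.2497] rpy [1.7999e+02 0.0000e+00 1.7000e-01] op 0.0512 F [-0.5 -0.6 -0.6]
  dr [0.0, 0.0, -0.102] xyz [0.541, -1.48, 4.741] rows 4.0 0.7
```

Emit:
step_arm --dr '[[0,0,-0.102],[0,0,-0.102],[0,0,-0.102],[0,0,-0.102],[0,0,-0.102],[0,0,-0.102],[0,0,-0.102],[0,0,-0.102]]' --xyz '[[0.541,-1.48,4.741],[0.541,-1.48,4.741],[0.541,-1.48,4.741],[0.541,-1.48,4.741],[0.541,-1.48,4.741],[0.541,-1.48,4.741],[0.541,-1.48,4.741],[0.541,-1.48,4.741]]' --gripper '[0.6,0.6,0.6,0.6,0.6,0.6,0.6,0.6]'

```text
time: 3.25
ee_pos: [0.459, -0.0988, 0.0625]
tcp_rot: [179.9, -0.2, 5.8]
wrist_force: [0.4, 0.7, 0.3]
opening: 0.0513
```

```bash
python3 -c "
from h import *
snap('wrist','w2.png')
go(.458,-.0965,.004,6)"
```

```text
t 3.3 pos [ 0.4589 -0.0986  0.0621] rpy [179.93  -0.18   5.76] op 0.0515 F [0.4 0.6 0.5]
  dr [0.001, -0.003, -0.004] xyz [-0.021, -0.056, 1.454] rows 1.2 0.0
```

View pics/w2.png

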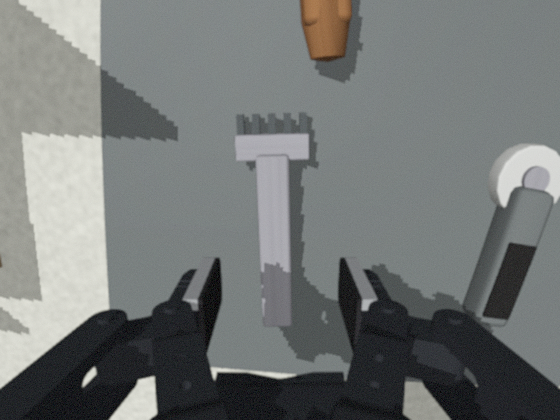

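Chisel is centred and aligned between the fingers. Descend and grip.

Emit:
step_arm --dr '[[0,0,0],[0,0,0],[0,0,0],[0,0,0],[0,0,0],[0,0,0],[0,0,0],[0,0,0]]' --xyz '[[-0.021,0.0,0.7],[-0.021,0.0,1.2],[-0.021,0.0,1.45],[-0.021,0.0,1.45],[-0.021,0.0,1.45],[-0.021,0.0,1.45],[-0.021,0.0,1.45],[-0.021,0.0,1.45]]' --gripper '[0.6,0.6,0.6,0.15,0.15,0.15,0.15,0.15]' --squeeze 40

```text
time: 4.1
ee_pos: [0.4578, -0.0979, 0.0034]
tcp_rot: [180.0, -0.1, 5.8]
wrist_force: [-0.8, -0.5, 5.8]
opening: 0.0168
```

```bash
python3 -c "
from h import *
go(.458,-.0965,.12,2)"
```

```text
t 4.1 pos [ 0.4578 -0.0979  0.0034] rpy [ 1.7995e+02 -1.2000e-01  5.8300e+00] op 0.0168 F [-0.8 -0.5  5.8]
  dr [0.001, -0.002, 0.067] xyz [0.014, -0.033, -2.914] rows 2.3 0.4
```

```bash
python3 -c "
from h import *
go(.4955,.129,.12,1.8)
go(.4955,.129,.0105,1.8)"
```

```text
t 4.1 pos [ 0.4578 -0.0979  0.0034] rpy [ 1.7995e+02 -1.2000e-01  5.8300e+00] op 0.0168 F [-0.8 -0.5  5.8]
  dr [0.001, -0.002, 0.07] xyz [1.519, -5.546, -2.916] rows 5.2 0.5
t 4.1 pos [ 0.4578 -0.0979  0.0034] rpy [ 1.7995e+02 -1.2000e-01  5.8300e+00] op 0.0168 F [-0.8 -0.5  5.8]
  dr [0.001, -0.002, 0.07] xyz [1.513, -5.548, -0.178] rows 4.6 0.5
```

Emit:
step_arm --dr '[[0,0,0],[0,0,0],[0,0,0],[0,0,0.07],[0,0,0.07],[0,0,0.07],[0,0,0.07],[0,0,0.07]]' --xyz '[[0,0,-1.2],[0,0,-2.4],[0,0,-2.9],[1.51,-5.55,-2.9],[1.51,-5.55,-2.9],[1.51,-5.55,-2.9],[1.51,-5.55,-2.9],[1.51,-5.55,-2.9]]' --gripper '[0.15,0.15,0.15,0.15,0.15,0.15,0.15,0.15]'

```text
time: 4.9
ee_pos: [0.4976, 0.0551, 0.1181]
tcp_rot: [-178.2, 0.0, 5.3]
wrist_force: [-0.5, -0.3, -1.6]
opening: 0.017
```

```bash
python3 -c "
from h import *
snap('scene','c1.png')
go(.4955,.129,.0105,1.8)"
```

```text
t 4.95 pos [0.4981 0.0551 0.1179] rpy [-1.7814e+02  4.0000e-02  5.3100e+00] op 0.0169 F [-1.6  0.8 -1.2]
  dr [-0.032, 0.002, 0.061] xyz [0.108, -1.756, 2.743] rows 2.6 0.5
```

View pics/c1.png

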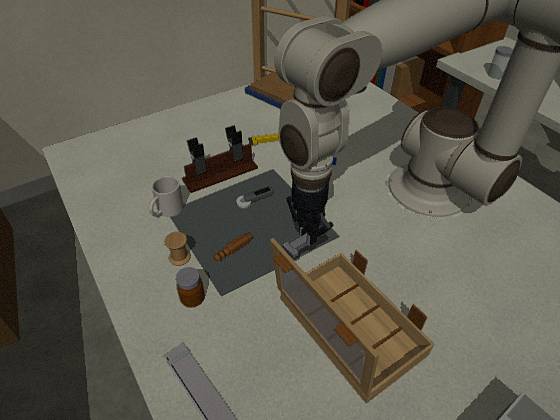

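Chisel is held; the arm is short of the case by 75 mm (joint-speed limited). Continue.

Emit:
step_arm --dr '[[-0.032,0,0.061],[-0.032,0,0.061],[-0.032,0,0.061],[-0.032,0,0.061],[-0.032,0,0.061],[-0.032,0,0.061],[-0.032,0,0.061],[-0.032,0,0.061]]' --xyz '[[0.1,-1.756,0],[0.1,-1.756,0],[0.1,-1.756,0],[0.1,-1.756,0],[0.1,-1.756,0],[0.1,-1.756,0],[0.1,-1.756,0],[0.1,-1.756,0]]' --gripper '[0.15,0.15,0.15,0.15,0.15,0.15,0.15,0.15]'

```text
time: 5.75
ee_pos: [0.5009, 0.0612, 0.1203]
tcp_rot: [-177.9, 0.2, 5.8]
wrist_force: [-0.8, -0.6, -1.3]
opening: 0.0167
```

```bash
python3 -c "
from h import *
snap('wrist','w3.png'); snap('side','d3.png')
go(.4955,.129,.0105,1.8)"
```

```text
t 5.85 pos [0.5009 0.0613 0.1203] rpy [-177.86    0.18    5.82] op 0.0172 F [-0.2  0.6 -1.8]
  dr [-0.037, 0.004, 0.07] xyz [0.046, -1.595, 2.805] rows 2.6 0.5
```

View pics/w3.png

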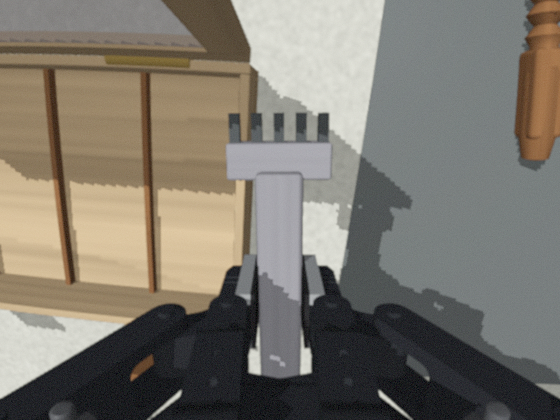

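View pics/d3.png

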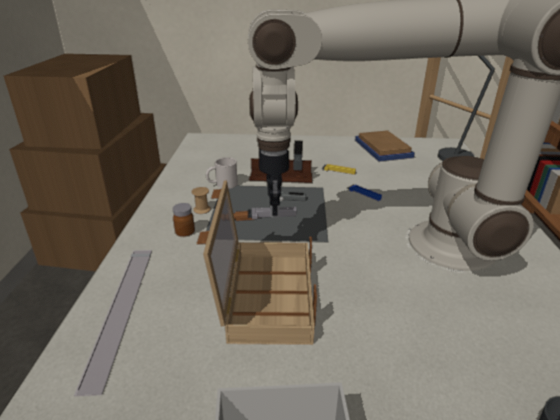

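```bash
python3 -c "
from h import *
o=bot.get_obs();print(o['q'].round(2),o['ee_pos'])"
```

```text
[  5.76  -1.81  -9.16  82.84   2.14 179.94] [0.5008945  0.06125769 0.1202504 ]
```

Joint 6 sits at its 180° limit, since q6 = 180 + q1 − yaw. The symmetric grasp at yaw ≈ 180° fits this side of the bench, so I'll turn the held chisel half round, away from the lid.

Emit:
step_arm --dr '[[0,0,-0.148],[0,0,-0.296],[0,0,-0.444],[0,0,-0.592],[0,0,-0.74],[0,0,-0.888],[0,0,-1.036],[0,0,-1.184]]' --xyz '[[-0.2,0.1,-0.1],[-0.4,0.3,-0.2],[-0.6,0.6,-0.2],[-0.8,0.8,-0.2],[-0.8,0.8,-0.2],[-0.8,0.8,-0.2],[-0.8,0.8,-0.2],[-0.8,0.8,-0.2]]' --gripper '[0.15,0.15,0.15,0.15,0.15,0.15,0.15,0.15]'

```text
time: 6.65
ee_pos: [0.4724, 0.0259, 0.1272]
tcp_rot: [-179.0, -1.9, 74.0]
wrist_force: [-0.2, -0.7, -1.0]
opening: 0.0173
```

Emit:
step_arm --dr '[[0,0,-0.148],[0,0,-0.296],[0,0,-0.444],[0,0,-0.592],[0,0,-0.74],[0,0,-0.888],[0,0,-1.036],[0,0,-1.184]]' --xyz '[[0,0,0],[0,0,0],[0,0,0],[0,0,0],[0,0,0],[0,0,0],[0,0,0],[0,0,0]]' --gripper '[0.15,0.15,0.15,0.15,0.15,0.15,0.15,0.15]'

```text
time: 7.45
ee_pos: [0.4724, 0.026, 0.1272]
tcp_rot: [178.6, -1.6, 141.9]
wrist_force: [-1.0, -0.8, -2.5]
opening: 0.017
```

```bash
python3 -c "
from h import *
print(bot.get_obs()['q'].round(1))
go(.505,.129,.12,181.8)"
```

```text
[  1.9  -6.  -12.4  84.    2.1  40. ]
t 7.45 pos [0.4724 0.026  0.1272] rpy [178.58  -1.61 141.87] op 0.017 F [-1.  -0.8 -2.5]
  dr [0.034, -0.018, -0.697] xyz [0.944, 2.524, 0.269] rows 2.2 4.7
```

Emit:
step_arm --dr '[[0.01,0,-0.148],[0.02,0,-0.296],[0.03,-0.01,-0.444],[0.034,-0.018,-0.592],[0.034,-0.018,-0.697],[0.034,-0.018,-0.697],[0.034,-0.018,-0.697],[0.034,-0.018,-0.697]]' --xyz '[[0,0.1,0.0],[0.2,0.6,0.0],[0.6,1.5,0.0],[0.944,2.5,0.2],[0.944,2.524,0.269],[0.944,2.524,0.269],[0.944,2.524,0.269],[0.944,2.524,0.269]]' --gripper '[0.15,0.15,0.15,0.15,0.15,0.15,0.15,0.15]'

```text
time: 8.25
ee_pos: [0.5056, 0.1281, 0.1203]
tcp_rot: [-180.0, -0.0, -178.8]
wrist_force: [0.3, 0.1, -1.2]
opening: 0.0168
```

```bash
python3 -c "
from h import *
p=snap('wrist','w4.png')
go(.506,.129,.0105,181.8)"
```

```text
t 8.3 pos [0.5057 0.128  0.1203] rpy [-1.7998e+02 -2.0000e-02 -1.7874e+02] op 0.0166 F [-0.1 -0.4 -1.5]
  dr [-0.0, -0.0, -0.009] xyz [-0.01, 0.025, 2.745] rows 2.2 0.1
```

View pics/w4.png

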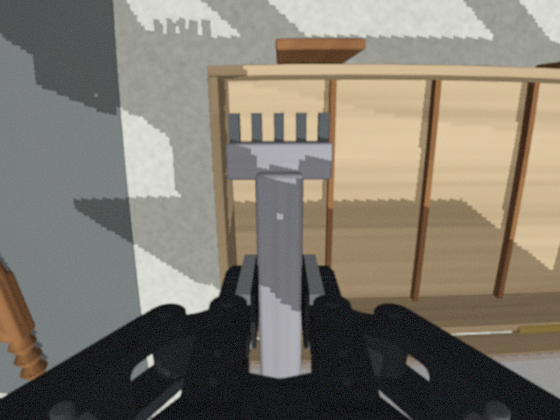

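Chisel is aligned over the first lane (between the wall at column 222 and the rib at 332). Lower, release and rise.

Emit:
step_arm --dr '[[0,0,0],[0,0,-0.009],[0,0,-0.009],[0,0,-0.009],[0,0,-0.009],[0,0,-0.009],[0,0,-0.009],[0,0,-0.009]]' --xyz '[[0,0.025,0.8],[0,0.025,1.6],[0,0.025,2.3],[0,0.025,2.6],[0,0.025,2.74],[0,0.025,2.74],[0,0.025,2.74],[0,0.025,2.74]]' --gripper '[0.15,0.15,0.15,0.15,0.15,0.15,0.38,0.38]'

```text
time: 9.1
ee_pos: [0.5064, 0.1299, 0.0118]
tcp_rot: [180.0, 0.1, -178.1]
wrist_force: [1.0, 0.6, 0.1]
opening: 0.0326
```

Emit:
step_arm --dr '[[0,0,0],[0,0,0],[0,0,0],[0,0,0],[0,0,0],[0,0,0],[0,0,0],[0,0,0]]' --xyz '[[0,0,0],[0,0,-1],[0,0,-2],[0,0,-3],[0,2.0,-4],[0,4.0,-5],[0,4.6,-5],[0,4.6,-5]]' --gripper '[0.38,0.38,0.38,0.5,0.6,0.6,0.6,0.6]'

```text
time: 9.9
ee_pos: [0.4993, 0.3146, 0.2117]
tcp_rot: [180.0, 0.0, -178.1]
wrist_force: [0.4, -0.1, 0.4]
opening: 0.0512
```

```bash
sed -i 's/for r in bot.regions_of(p,n)\[:4\]:/for r in bot.regions_of(p,n)[:4]:\n      try:/; ' tools.py
python3 - <<'E'
s=open('tools.py').read()
a,b=s.split("      try:\n"); b=''.join('  '+l+'\n' for l in b.rstrip().split('\n')); open('tools.py','w').write(a+"      try:\n"+b+"      except Exception as e: print('err',n)\n")
E
cat tools.py | head -12 | tail -3; python3 tools.py scene cutter,slicker,chisel c2.png; python3 -c "
from h import *
print(bot.get_obs()['q'].round(1))
go(.6,-.1,.2,187)"
```

```text
ys,xs=np.nonzero(r['region'])
          P=np.array([onz(p,(u,v),DIM[n][2]*.7)[:2] for u,v in zip(xs[::3],ys[::3])])
          mean=P.mean(0); u,s,vt=np.linalg.svd(P-mean); a=vt[0]; a=a*np.sign(a[0])
t 9.9 [0.4992655  0.31459147 0.21166141] [ 1.79970639e+02  3.90773088e-02 -1.78075728e+02]
cutter 0.83 box [254. 197.  36.  21.] len 0.119 org [ 0.4561 -0.2425] yaw -1.5 col [66. 67. 64.]
slicker 0.64 box [195. 157.  19.  43.] len 0.187 org [ 0.5149 -0.5481] yaw 78.2 col [26. 27. 26.]
slicker 0.6 box [234. 248.  39.  30.] len 0.117 org [ 0.6077 -0.1012] yaw 9.8 col [78. 49. 24.]
chisel 0.66 box [336. 283.  31.  20.] len 0.068 org [0.4927 0.1268] yaw -0.6 col [82. 79. 77.]
chisel 0.63 box [318. 158.  46.   5.] len 0.122 org [ 0.2095 -0.2821] yaw -43.7 col [16. 43. 95.]
chisel 0.51 box [266. 137.  39.  11.] len 0.122 org [ 0.2849 -0.4676] yaw -23.2 col [121. 103.  18.]
[32.2 10.2 13.5 93.3 -0.  30.1]
t 10.1 pos [0.4993 0.3138 0.2102] rpy [-1.7998e+02 -3.0000e-02 -1.7793e+02] op 0.0509 F [ 0.7  0.3 -0.2]
  dr [-0.0, -0.0, -0.086] xyz [-2.143, -10.429, 0.257] rows 8.5 0.6
```

View pics/c2.png

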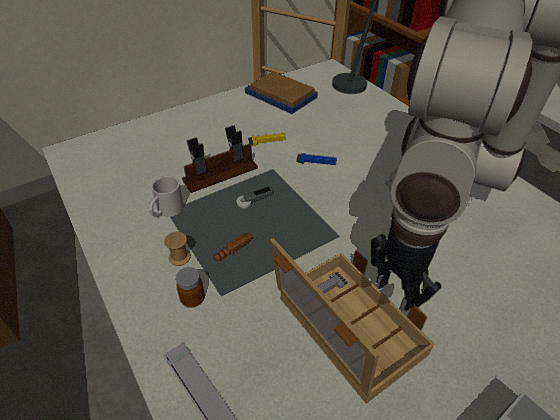

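Chisel lies in its lane at (336,283). Next is the slicker; I'll route clear of the standing lid.

Emit:
step_arm --dr '[[0,0,0],[0,0,0],[0,0,0],[0,0,0],[0,0,0],[0,0,0],[0,0,0],[0,0,0]]' --xyz '[[0.4,-1.2,0],[0.5,-2.4,0],[0.5,-3.6,0],[0.4,-4.8,0],[0,-6.0,0],[-0.5,-7.2,0],[-1.0,-8.4,0],[-1.6,-9.6,0]]' --gripper '[0.6,0.6,0.6,0.6,0.6,0.6,0.6,0.6]'

```text
time: 10.9
ee_pos: [0.5719, -0.0651, 0.2102]
tcp_rot: [-180.0, -0.0, -178.2]
wrist_force: [0.6, -0.4, -0.2]
opening: 0.0512
```

```bash
python3 tools.py wrist cutter,slicker w5.png;  python3 -c "
from h import *
print(bot.get_obs()['q'].round(1))
go(.6075,-.101,.06,188)"
```

```text
t 10.9 [ 0.57192309 -0.06510495  0.2102252 ] [-1.79969321e+02 -3.65893167e-02 -1.78170642e+02]
cutter 0.94 box [ 99.  67.  46. 130.] len 0.114 org [ 0.456  -0.2401] yaw -4.6 col [101. 103. 103.]
slicker 0.28 box [ 97.  67.  43. 134.] len 0.111 org [ 0.4648 -0.2373] yaw -3.9 col [101. 103. 103.]
[-6.5  8.3 11.2 93.1 -0.  -8.1]
t 11.05 pos [ 0.5722 -0.0654  0.2088] rpy [-1.7998e+02 -1.6000e-01 -1.7838e+02] op 0.0512 F [-0.5  0.5  0.1]
  dr [-0.0, -0.003, -0.111] xyz [-0.868, -0.913, 3.718] rows 3.1 0.7
```

View pics/w5.png

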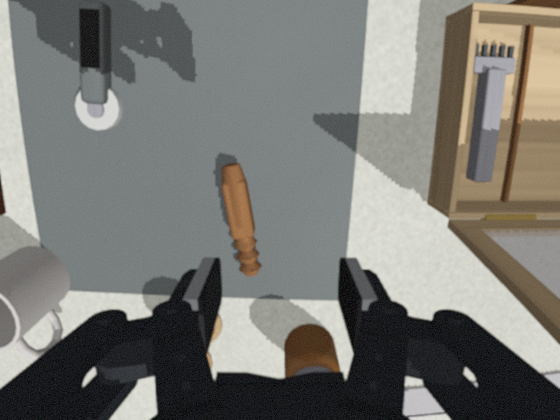

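```bash
python3 -c "
from h import *
p=bot.camera('wrist')
A=onz(p,(231,165),.018);B=onz(p,(251,274),.012);print(A,B,np.linalg.norm(B-A),np.degrees(np.arctan2(*(B-A)[[1,0]]))); c=A+(B-A)*52/121; print(c)
for n,X in dict(spool=(.755,-.19,.0),jar=(.78,-.06,0)).items(): print(proj(p,X))
go(c[0],c[1],.06,188)"
```

```text
[ 0.55622533 -0.11219607  0.018     ] [ 0.67343525 -0.09297512  0.012     ] 0.11892690871988709 9.31289716539916
[ 0.60659654 -0.10393583  0.01542149]
[169.29744296 329.25864354]
[279.16608093 350.36023234]
t 11.1 pos [ 0.5718 -0.0637  0.2093] rpy [-1.7999e+02 -1.4000e-01 -1.7827e+02] op 0.0515 F [ 0.2 -0.2  0.2]
  dr [0.0, -0.002, -0.109] xyz [-0.848, -1.03, 3.73] rows 3.2 0.7
```

Emit:
step_arm --dr '[[0,0,-0.11],[0,0,-0.11],[0,0,-0.11],[0,0,-0.11],[0,0,-0.11],[0,0,-0.11],[0,0,-0.11],[0,0,-0.11]]' --xyz '[[-0.4,-0.6,0.5],[-0.87,-0.97,1.5],[-0.87,-0.97,2.5],[-0.87,-0.97,3.73],[-0.87,-0.97,3.73],[-0.87,-0.97,3.73],[-0.87,-0.97,3.73],[-0.87,-0.97,3.73]]' --gripper '[0.6,0.6,0.6,0.6,0.6,0.6,0.6,0.6]'

```text
time: 11.9
ee_pos: [0.6101, -0.0992, 0.0643]
tcp_rot: [-179.9, 0.2, -171.7]
wrist_force: [0.0, -0.1, 0.3]
opening: 0.0515
```

```bash
python3 -c "
from h import *
p=snap('wrist','w6.png')
go(.6068,-.103,.004,188)"
```

```text
t 11.95 pos [ 0.6099 -0.0992  0.0638] rpy [-179.92    0.18 -171.73] op 0.0516 F [0.2 0.2 0.8]
  dr [-0.001, 0.003, 0.005] xyz [0.095, -0.081, 1.494] rows 1.2 0.0
```

View pics/w6.png

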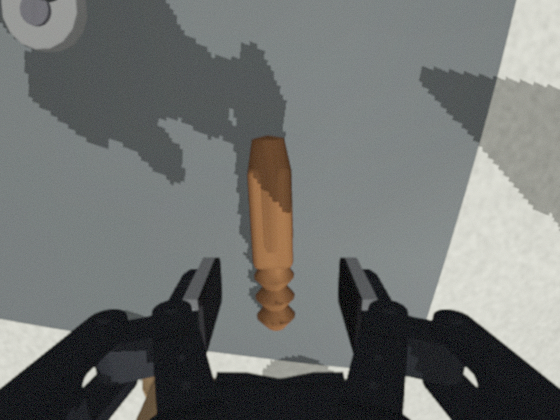

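```bash
python3 -c "
from h import *
p=bot.camera('wrist')
print(proj(p,(.6101,-.0992,.012)))
A=onz(p,(268,136),.018);B=onz(p,(276,330),.012);print(A,B,np.linalg.norm(B-A),np.degrees(np.arctan2(*(B-A)[[1,0]]))); c=A+(B-A)*52/121; print(c)
go(c[0],c[1],.004,187)"
```

```text
[279.85645811 232.43068482]
[ 0.55523529 -0.11349144  0.018     ] [ 0.67727339 -0.09196049  0.012     ] 0.12406804645997503 10.0056205098678
[ 0.60768142 -0.10423847  0.01542149]
t 12.0 pos [ 0.6096 -0.0992  0.0631] rpy [-1.7993e+02  1.3000e-01 -1.7173e+02] op 0.0512 F [0.5 0.2 0.5]
  dr [-0.001, 0.002, 0.022] xyz [0.07, -0.116, 1.479] rows 1.2 0.1
```

Emit:
step_arm --dr '[[0,0,-0.02],[0,0,-0.02],[0,0,-0.02],[0,0,-0.02],[0,0,-0.02],[0,0,-0.02],[0,0,-0.02],[0,0,-0.02]]' --xyz '[[0.07,-0.11,0.7],[0.07,-0.11,1.2],[0.07,-0.11,1.47],[0.07,-0.11,1.47],[0.07,-0.11,1.47],[0.07,-0.11,1.47],[0.07,-0.11,1.47],[0.07,-0.11,1.47]]' --gripper '[0.6,0.6,0.6,0.15,0.15,0.15,0.15,0.15]'

```text
time: 12.8
ee_pos: [0.607, -0.104, 0.0031]
tcp_rot: [-180.0, 0.0, -170.6]
wrist_force: [-0.2, 0.4, 4.3]
opening: 0.0232
```

```bash
python3 -c "
from h import *
go(.57,-.10,.13,181.8)
go(.493,.2011,.13,181.8)"
```

```text
t 12.8 pos [ 0.607  -0.104   0.0031] rpy [-1.7996e+02  4.0000e-02 -1.7060e+02] op 0.0232 F [-0.2  0.4  4.3]
  dr [-0.001, 0.001, 0.133] xyz [0.894, 0.247, -3.172] rows 2.6 0.9
t 12.8 pos [ 0.607  -0.104   0.0031] rpy [-1.7996e+02  4.0000e-02 -1.7060e+02] op 0.0232 F [-0.2  0.4  4.3]
  dr [-0.001, 0.001, 0.133] xyz [1.564, 7.988, -3.179] rows 7.0 0.9
```

Emit:
step_arm --dr '[[0,0,0],[0,0,0],[0,0,0.05],[0,0,0.133],[0,0,0.133],[0,0,0.133],[0,0,0.133],[0,0,0.133]]' --xyz '[[0,0,-1.2],[0.2,0,-2.3],[1.2,0.9,-2.9],[2.1,1.9,-3.2],[2.4,3.0,-3.2],[2.15,4.2,-3.2],[1.95,5.4,-3.2],[1.8,6.6,-3.2]]' --gripper '[0.15,0.15,0.15,0.15,0.15,0.15,0.15,0.15]'

```text
time: 13.6
ee_pos: [0.4921, 0.1437, 0.1308]
tcp_rot: [180.0, 0.0, -178.3]
wrist_force: [0.8, 0.2, -0.4]
opening: 0.0234
```

```bash
python3 -c "
from h import *
p=snap('wrist','w7.png')
go(.491,.2011,.13,181.8)"
```

```text
t 13.65 pos [0.4916 0.1499 0.1304] rpy [ 1.7983e+02  2.0000e-02 -1.7800e+02] op 0.0233 F [-3.4  4.6 -1.3]
  dr [0.003, 0.0, 0.003] xyz [-0.03, 1.279, 0.015] rows 1.0 0.0
```

View pics/w7.png

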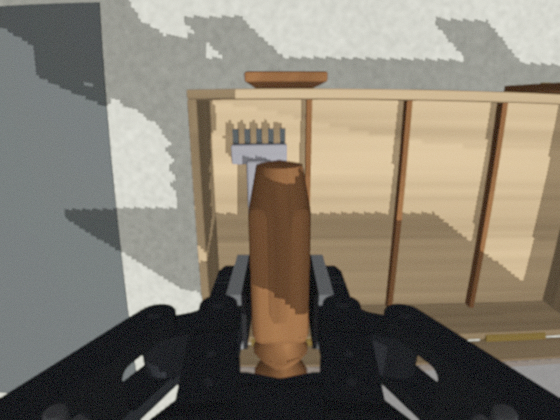

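Emit:
step_arm --dr '[[0,0,0],[0,0,0],[0,0,0],[0,0,0],[0,0,0],[0,0,0],[0,0,0],[0,0,0]]' --xyz '[[0,0.8,0],[0,1.28,0],[0,1.28,0.8],[0,1.28,1.6],[0,1.28,2.3],[0,1.28,2.7],[0,1.28,2.98],[0,1.28,3.0]]' --gripper '[0.15,0.15,0.15,0.15,0.15,0.15,0.15,0.15]'

```text
time: 14.45
ee_pos: [0.4905, 0.1929, 0.0094]
tcp_rot: [-180.0, -0.1, -178.2]
wrist_force: [-0.6, 0.6, 0.7]
opening: 0.0229
```

Emit:
step_arm --dr '[[0,0,0],[0,0,0],[0,0,0],[0,0,0],[0,0,0],[0,0,0],[0,0,0],[0,0,0]]' --xyz '[[0,0,0],[0,0,0],[0,0,0],[0,0,-1],[0,0,-2],[0,0,-3],[0,-1,-4],[0,-2,-4.5]]' --gripper '[0.38,0.38,0.38,0.38,0.38,0.5,0.6,0.6]'

```text
time: 15.25
ee_pos: [0.4938, 0.1143, 0.1927]
tcp_rot: [180.0, 0.1, -178.1]
wrist_force: [1.3, -1.0, 0.4]
opening: 0.0513
```

```bash
python3 tools.py scene cutter,slicker c3.png; python3 -c "
from h import *
go(.48,-.23,.2,176)"
```

```text
t 15.25 [0.49381417 0.11431518 0.19270617] [ 1.79972667e+02  1.45393943e-01 -1.78053737e+02]
cutter 0.7 box [220. 165.  71.  47.] len 0.26 org [ 0.4003 -0.4071] yaw 27.7 col [42. 21. 11.]
cutter 0.69 box [255. 196.  36.  22.] len 0.114 org [ 0.456  -0.2427] yaw 1.9 col [66. 68. 65.]
slicker 0.55 box [348. 303.  23.  20.] len 0.059 org [0.4931 0.1924] yaw 4.1 col [82. 50. 22.]
t 15.4 pos [0.4944 0.1125 0.192 ] rpy [ 179.98    0.19 -178.4 ] op 0.0508 F [ 0.3 -0.3 -0.4]
  dr [0.001, 0.003, 0.098] xyz [0.597, -8.548, -0.205] rows 6.9 0.7
```

View pics/c3.png

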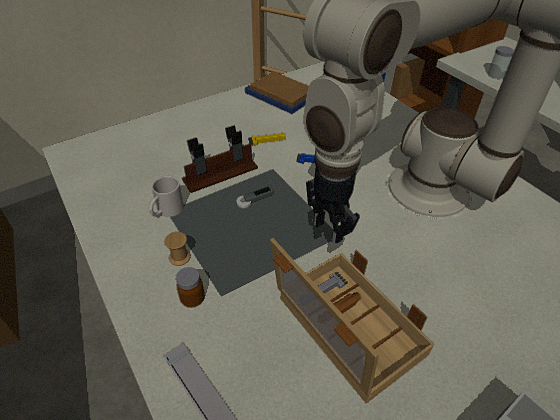

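Slicker is in lane 2 (348,303), about 8 mm off centre but inside. Now the cutter.

```bash
python3 -c "
from h import *
go(.456,-.24,.07,175.5)"
```

```text
t 15.4 pos [0.4944 0.1125 0.192 ] rpy [ 179.98    0.19 -178.4 ] op 0.0508 F [ 0.3 -0.3 -0.4]
  dr [0.001, 0.003, 0.106] xyz [1.214, -8.783, 3.043] rows 7.5 0.7
```

Emit:
step_arm --dr '[[0,0,0.05],[0,0,0.1],[0,0,0.106],[0,0,0.106],[0,0,0.106],[0,0,0.106],[0,0,0.106],[0,0,0.106]]' --xyz '[[0.15,-1.2,0],[0.3,-2.4,0],[0.5,-3.6,0],[0.7,-4.8,0.3],[0.9,-6,0.8],[1.1,-7.1,1.4],[1.214,-8.1,2.1],[1.214,-8.78,2.8]]' --gripper '[0.6,0.6,0.6,0.6,0.6,0.6,0.6,0.6]'

```text
time: 16.2
ee_pos: [0.4552, -0.2401, 0.0762]
tcp_rot: [-180.0, -0.0, 175.7]
wrist_force: [1.1, 0.1, -0.3]
opening: 0.0511
```

```bash
python3 tools.py wrist cutter w8.png; python3 -c "
from h import *
go(.456,-.24,.004,175.5)
p=bot.camera('wrist')
print(proj(p,(.456,-.24,.012)))"
```

```text
t 16.2 [ 0.45517058 -0.24013682  0.07624774] [-1.79973287e+02 -3.41659798e-02  1.75657611e+02]
cutter 0.82 box [282. 239.  68. 170.] len 0.113 org [ 0.4574 -0.2394] yaw -3.4 col [109. 111. 111.]
t 16.3 pos [ 0.4534 -0.2396  0.0726] rpy [179.89  -0.41 175.54] op 0.051 F [-1.   0.1  0.4]
  dr [0.002, -0.007, 0.001] xyz [-0.078, -0.007, 1.714] rows 1.4 0.0
[279.24392938 231.95734569]
```

View pics/w8.png

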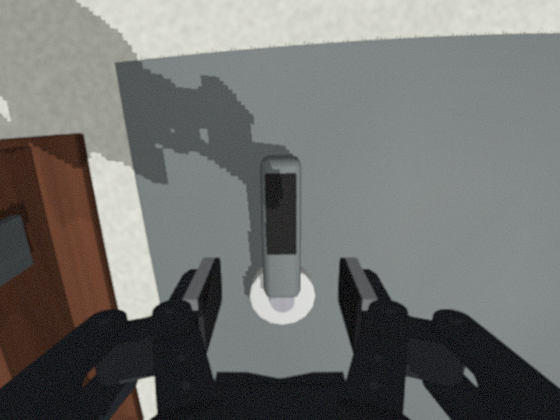

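Emit:
step_arm --dr '[[0,0,0],[0,0,0],[0,0,0],[0,0,0],[0,0,0],[0,0,0],[0,0,0],[0,0,0]]' --xyz '[[-0.05,0,0.7],[-0.05,0,1.3],[-0.05,0,1.7],[-0.05,0,1.71],[-0.05,0,1.71],[-0.05,0,1.71],[-0.05,0,1.71],[-0.05,0,1.71]]' --gripper '[0.6,0.6,0.6,0.15,0.15,0.15,0.15,0.15]'

```text
time: 17.15
ee_pos: [0.4582, -0.2388, 0.0104]
tcp_rot: [-180.0, 0.0, 175.7]
wrist_force: [-0.1, 1.5, 3.5]
opening: 0.0226
```

```bash
python3 -c "
from h import *
go(.491,.273,.13,181.8)"
```

```text
t 17.15 pos [ 0.4582 -0.2388  0.0104] rpy [-1.7996e+02  5.0000e-02  1.7571e+02] op 0.0226 F [-0.1  1.5  3.5]
  dr [-0.001, 0.001, -0.106] xyz [0.136, 12.818, -3.0] rows 10.5 0.7
```

Emit:
step_arm --dr '[[0,0,0],[0,0,0],[0,0,0],[0,0,-0.05],[0,0,-0.1],[0,0,-0.106],[0,0,-0.106],[0,0,-0.106]]' --xyz '[[0,0,-1.2],[0,0.3,-2.3],[0,1.3,-2.9],[0,2.5,-3.0],[0.05,3.7,-3.0],[0.1,4.9,-3.0],[0.1,6.1,-3.0],[0.1,7.3,-3.0]]' --gripper '[0.15,0.15,0.15,0.15,0.15,0.15,0.15,0.15]'

```text
time: 17.95
ee_pos: [0.4754, 0.0546, 0.1297]
tcp_rot: [-180.0, 0.0, -178.2]
wrist_force: [2.2, -0.8, -1.8]
opening: 0.023
```

```bash
python3 -c "
from h import *
bot.camera('wrist')
bot.camera('wrist')
go(.486,.273,.13,181.8)"
```

```text
t 18.05 pos [0.4755 0.0575 0.1295] rpy [ 1.7994e+02 -1.0000e-02 -1.7790e+02] op 0.0224 F [-0.1 -0.3 -1.2]
  dr [0.001, -0.0, 0.005] xyz [-0.459, 5.374, -0.008] rows 4.3 0.0
```

Emit:
step_arm --dr '[[0,0,0],[0,0,0],[0,0,0],[0,0,0],[0,0,0],[0,0,0],[0,0,0],[0,0,0]]' --xyz '[[-0.1,1.2,0],[-0.2,2.4,0],[-0.3,3.6,0],[-0.4,4.8,0],[-0.46,5.37,0],[-0.46,5.37,0],[-0.46,5.37,0],[-0.46,5.37,0]]' --gripper '[0.15,0.15,0.15,0.15,0.15,0.15,0.15,0.15]'

```text
time: 18.85
ee_pos: [0.4873, 0.267, 0.1292]
tcp_rot: [-180.0, -0.1, -178.3]
wrist_force: [0.2, -0.7, -1.6]
opening: 0.0227
```

```bash
python3 -c "
from h import *
snap('wrist','w9.png')
go(.486,.273,.0165,181.8)"
```

```text
t 18.9 pos [0.4874 0.2669 0.1293] rpy [-1.7998e+02 -4.0000e-02 -1.7830e+02] op 0.0229 F [ 0.6 -0.6 -1. ]
  dr [-0.0, -0.001, -0.002] xyz [0.03, 0.154, 2.82] rows 2.3 0.0
```

View pics/w9.png

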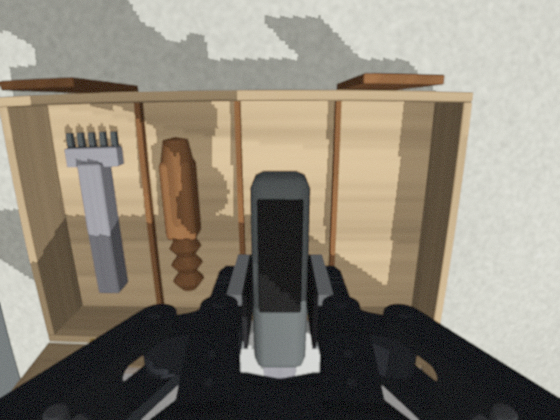

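Chisel and slicker sit cleanly in lanes 1 and 2, and the cutter is above lane 3 (238–335). Lower and release.

Emit:
step_arm --dr '[[0,0,0],[0,0,0],[0,0,0],[0,0,0],[0,0,0],[0,0,0],[0,0,0],[0,0,0]]' --xyz '[[0,0.15,0.8],[0,0.15,1.6],[0,0.15,2.3],[0,0.15,2.65],[0,0.15,2.8],[0,0.15,2.81],[0,0.15,2.81],[0,0.15,2.81]]' --gripper '[0.15,0.15,0.15,0.15,0.15,0.15,0.15,0.38]'

```text
time: 19.7
ee_pos: [0.4878, 0.2743, 0.018]
tcp_rot: [180.0, 0.1, -178.2]
wrist_force: [-0.6, -0.5, 0.2]
opening: 0.0323
```

Emit:
step_arm --dr '[[0,0,0],[0,0,0],[0,0,0],[0,0,0],[0,0,0],[0,0,0],[0,0,0],[0,0,0]]' --xyz '[[0,0,0],[0,0,0],[0,0,-1],[0,0,-2],[0,0,-3],[0.5,0,-4],[1,0,-5],[2,0,-5]]' --gripper '[0.38,0.38,0.38,0.38,0.38,0.38,0.38,0.38]'

```text
time: 20.5
ee_pos: [0.4089, 0.2726, 0.2224]
tcp_rot: [179.8, 0.4, -178.3]
wrist_force: [-1.2, 0.6, 0.1]
opening: 0.0325
```

```bash
python3 -c "
from h import *
p=snap('wrist','w10.png'); p=snap('scene','c4.png')
o=bot.get_obs(); print(o['q'].round(1),o['ee_pos'],o['time'])"
```

```text
[33.9 -3.9 -0.2 93.6  0.  32. ] [0.40482313 0.27176272 0.21914052] 20.6
```

View pics/w10.png

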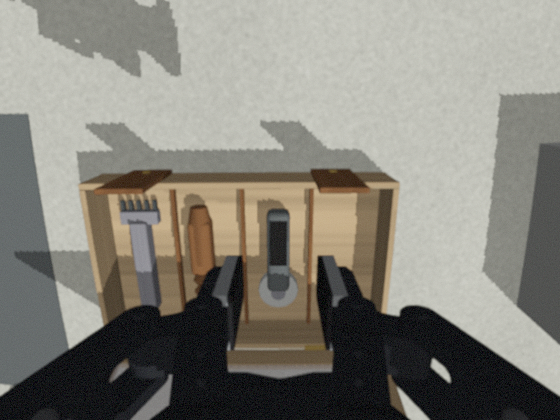

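View pics/c4.png

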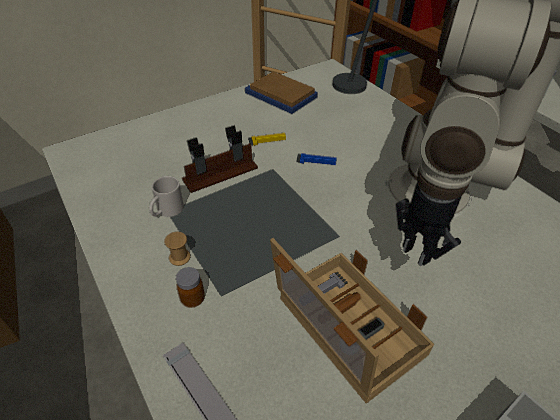

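All three tools are in the case: chisel, slicker and cutter each in its own lane, and the mat is empty. Next is the lid. I'll go over it with the fingers shut and push from behind at mid-width.

```bash
python3 -c "
from h import *
go(.40,.26,.30,181.8)
go(.655,.240,.30,181.8)
go(.655,.240,.19,181.8)"
```

```text
t 20.6 pos [0.4048 0.2718 0.2191] rpy [ 1.7991e+02  8.0000e-02 -1.7814e+02] op 0.0325 F [1.2 0.5 0.2]
  dr [0.002, 0.001, 0.001] xyz [0.127, -0.287, -2.022] rows 1.6 0.0
t 20.6 pos [0.4048 0.2718 0.2191] rpy [ 1.7991e+02  8.0000e-02 -1.7814e+02] op 0.0325 F [1.2 0.5 0.2]
  dr [0.002, 0.001, 0.001] xyz [-6.228, -0.993, -2.015] rows 5.3 0.0
t 20.6 pos [0.4048 0.2718 0.2191] rpy [ 1.7991e+02  8.0000e-02 -1.7814e+02] op 0.0325 F [1.2 0.5 0.2]
  dr [0.002, 0.001, 0.001] xyz [-6.224, -0.998, 0.735] rows 5.1 0.0
```

Emit:
step_arm --dr '[[0,0,0],[0,0,0],[0,0,0],[0,0,0],[0,0,0],[0,0,0],[0,0,0],[0,0,0]]' --xyz '[[0,-0.2,-1.1],[-0.5,-0.4,-2.1],[-1.7,-0.6,-2.1],[-2.9,-0.8,-2.1],[-4.1,-0.99,-2.1],[-5.2,-0.99,-2.1],[-6.2,-0.99,-2.1],[-6.22,-0.99,-2.1]]' --gripper '[0.3,0.2,0.0,0.0,0.0,0.0,0.0,0.0]'

```text
time: 21.4
ee_pos: [0.6618, 0.2394, 0.2936]
tcp_rot: [-179.8, -0.4, -178.3]
wrist_force: [-0.9, 0.5, -1.0]
opening: 0.0003
```

```bash
python3 -c "
from h import *
bot.camera('side');snap('side','d5.png')
go(.655,.240,.19,181.8)"
```

```text
t 21.5 pos [0.6583 0.2397 0.2976] rpy [-179.92   -0.25 -178.26] op 0.0002 F [-0.4  0.6  0.6]
  dr [-0.001, -0.004, -0.001] xyz [0.071, 0.015, 2.69] rows 2.2 0.0
```

View pics/d5.png

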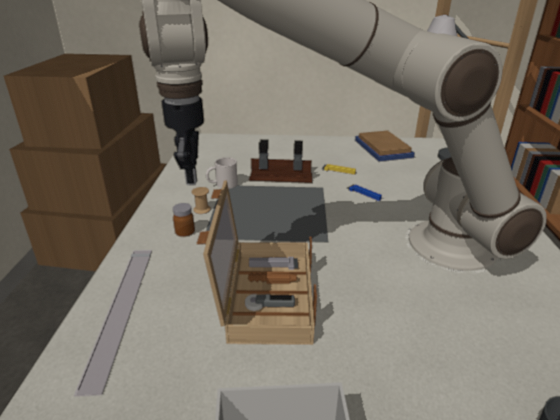

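The gripper is behind the lid and above it. Descend behind it, then start pushing.

Emit:
step_arm --dr '[[0,0,0],[0,0,0],[0,0,0],[0,0,0],[0,0,0],[0,0,0],[0,0,0],[0,0,0]]' --xyz '[[0.02,0,0.8],[0.02,0,1.7],[0.02,0,2.5],[0.05,0,2.7],[0.2,0,2.7],[0.4,0,2.7],[0.6,0,2.7],[0.8,0,2.7]]' --gripper '[0,0,0,0,0,0,0,0]'

```text
time: 22.3
ee_pos: [0.6249, 0.239, 0.1946]
tcp_rot: [180.0, 0.1, -178.2]
wrist_force: [2.2, -0.5, 2.3]
opening: -0.0001
```

```bash
python3 -c "
from h import *
go(.58,.240,.214,181.8)
go(.525,.240,.197,181.8)
go(.48,.240,.162,181.8)"
```

```text
t 22.3 pos [0.6249 0.239  0.1946] rpy [ 1.7997e+02  1.3000e-01 -1.7821e+02] op -0.0001 F [ 2.2 -0.5  2.3]
  dr [0.001, 0.002, -0.0] xyz [1.121, 0.06, -0.487] rows 1.0 0.0
t 22.3 pos [0.6249 0.239  0.1946] rpy [ 1.7997e+02  1.3000e-01 -1.7821e+02] op -0.0001 F [ 2.2 -0.5  2.3]
  dr [0.001, 0.002, -0.0] xyz [2.496, 0.103, -0.065] rows 2.0 0.0
t 22.3 pos [0.6249 0.239  0.1946] rpy [ 1.7997e+02  1.3000e-01 -1.7821e+02] op -0.0001 F [ 2.2 -0.5  2.3]
  dr [0.001, 0.002, -0.0] xyz [3.622, 0.137, 0.808] rows 3.0 0.0
```

Emit:
step_arm --dr '[[0,0,0],[0,0,0],[0,0,0],[0,0,0],[0,0,0],[0,0,0],[0,0,0],[0,0,0]]' --xyz '[[0.35,0,-0.15],[0.7,0.02,-0.32],[1.12,0.04,-0.48],[1.5,0.05,-0.4],[1.85,0.06,-0.3],[2.2,0.07,-0.18],[2.5,0.08,-0.06],[2.7,0.09,0.05]]' --gripper '[0,0,0,0,0,0,0,0]'

```text
time: 23.1
ee_pos: [0.5164, 0.239, 0.1916]
tcp_rot: [180.0, 0.1, -178.2]
wrist_force: [1.5, -0.6, 2.0]
opening: 0.0002
```

```bash
python3 -c "
from h import *
snap('side','d6.png')
go(.48,.240,.162,181.8)
go(.448,.240,.114,181.8)
go(.437,.240,.0724,181.8)
go(.4355,.240,.056,181.8)"
```

```text
t 23.15 pos [0.5155 0.239  0.191 ] rpy [-1.800e+02 -3.000e-02 -1.782e+02] op 0.0002 F [1.4 1.7 0.5]
  dr [-0.0, -0.0, 0.0] xyz [0.886, 0.052, 0.724] rows 0.9 0.0
t 23.15 pos [0.5155 0.239  0.191 ] rpy [-1.800e+02 -3.000e-02 -1.782e+02] op 0.0002 F [1.4 1.7 0.5]
  dr [-0.0, -0.0, 0.0] xyz [1.685, 0.077, 1.925] rows 2.0 0.0
t 23.15 pos [0.5155 0.239  0.191 ] rpy [-1.800e+02 -3.000e-02 -1.782e+02] op 0.0002 F [1.4 1.7 0.5]
  dr [-0.0, -0.0, 0.0] xyz [1.96, 0.086, 2.965] rows 2.8 0.0
t 23.15 pos [0.5155 0.239  0.191 ] rpy [-1.800e+02 -3.000e-02 -1.782e+02] op 0.0002 F [1.4 1.7 0.5]
  dr [-0.0, -0.0, 0.0] xyz [1.997, 0.087, 3.375] rows 3.1 0.0
```

View pics/d6.png

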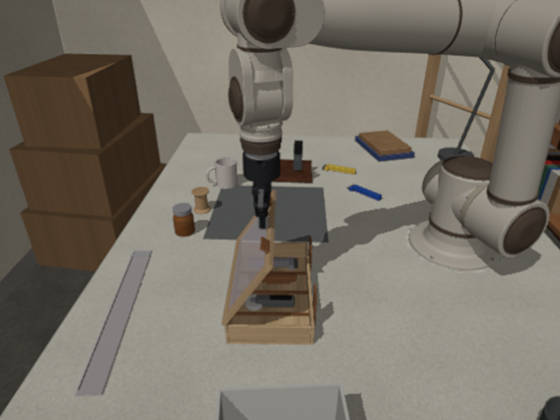

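The lid is coming down at about 55°. Follow its arc to shut.

Emit:
step_arm --dr '[[0,0,0],[0,0,0],[0,0,0],[0,0,0],[0,0,0],[0,0,0],[0,0,0],[0,0,0]]' --xyz '[[0.45,0.02,0.35],[0.89,0.04,0.73],[1.3,0.05,1.3],[1.68,0.06,1.92],[1.85,0.07,2.45],[1.96,0.08,2.96],[1.99,0.08,3.25],[2.0,0.08,3.4]]' --gripper '[0,0,0,0,0,0,0,0]'

```text
time: 23.95
ee_pos: [0.4366, 0.2398, 0.0579]
tcp_rot: [180.0, 0.0, -178.2]
wrist_force: [-25.5, -12.2, 67.7]
opening: 0.0002
```

```bash
python3 -c "
from h import *
snap('side','d7.png');snap('scene','c7.png')
go(.4355,.240,.056,181.8)"
```

```text
t 24.05 pos [0.4366 0.2397 0.0583] rpy [ 1.7997e+02 -1.0000e-02 -1.7821e+02] op -0.0001 F [-15.1  -7.1  28.7]
  dr [0.001, -0.0, -0.0] xyz [0.026, 0.009, 0.057] rows 0.1 0.0
```

View pics/d7.png

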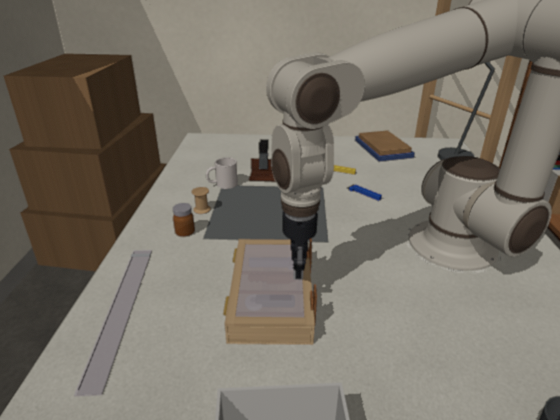

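View pics/c7.png

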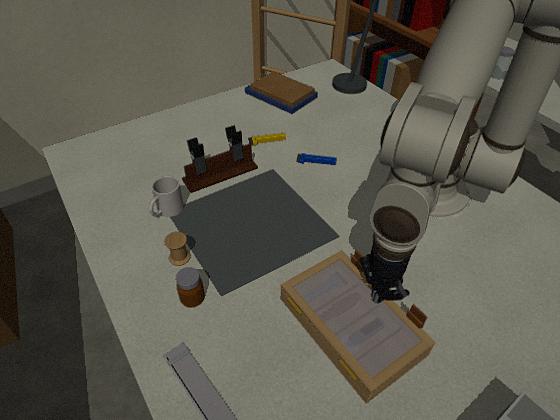

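Lid is down: contact at z = 58 mm, exactly the rim plus the lid thickness. Lift off and look at the lugs with the wrist camera.

Emit:
step_arm --dr '[[0,0,0],[0,0,0],[0,0,0],[0,0,0],[0,0,0],[0,0,0],[0,0,0],[0,0,0]]' --xyz '[[0,0,-0.6],[0,0,-1.6],[0,0,-2.8],[-0.3,0,-4],[-0.8,0,-4.5],[-1,0,-4.8],[-1,0,-4.8],[-1,0,-4.8]]' --gripper '[0,0,0,0,0,0,0,0]'

```text
time: 24.85
ee_pos: [0.477, 0.241, 0.2463]
tcp_rot: [-180.0, -0.1, -178.2]
wrist_force: [-0.4, 0.2, -0.5]
opening: -0.0003
```

Run:
```python
from h import *
bot.camera('wrist');p=snap('wrist','w11.png'); s=snap('scene','c8.png')
pickle.dump({k:p[k] for k in('camera_matrix','k1','R','t','image')},open('lugcam.pkl','wb'))
pickle.dump({k:s[k] for k in('camera_matrix','k1','R','t','image')},open('lugscene.pkl','wb'))
cv2.imwrite('pics/c8z.png',cv2.resize(s['image'][230:410,260:450,::-1],None,fx=4,fy=3.3,interpolation=cv2.INTER_CUBIC)[:600])
v=np.array([.4985,.237,.031]);c_,s_=np.cos(v[2]),np.sin(v[2])
im=cv2.resize(p['image'][:,:,::-1],None,fx=1.4,fy=1.4)
for y in(-.11,-.07,.07,.11):
  for x,z in((-.096,.096),(-.091,.096),(-.089,.078),(-.084,.078),(-.091,.05)):
    q=proj(p,(v[0]+c_*x-s_*y,v[1]+s_*x+c_*y,z)); print(y,x,z,q.round(1))
    cv2.circle(im,(int(q[0]*1.4),int(q[1]*1.4)),2,(0,255,0),-1)
cv2.imwrite('pics/w11o.png',im)
```

```text
-0.11 -0.096 0.096 [138.3 103.9]
-0.11 -0.091 0.096 [138.8 110.2]
-0.11 -0.089 0.078 [147.  112.3]
-0.11 -0.084 0.078 [147.5 118.2]
-0.11 -0.091 0.05 [157.5 109.5]
-0.07 -0.096 0.096 [187.  103.1]
-0.07 -0.091 0.096 [187.4 109.5]
-0.07 -0.089 0.078 [192.8 111.6]
-0.07 -0.084 0.078 [193.1 117.6]
-0.07 -0.091 0.05 [199.7 108.9]
0.07 -0.096 0.096 [361.1 103. ]
0.07 -0.091 0.096 [360.7 109.3]
0.07 -0.089 0.078 [356.  111.5]
0.07 -0.084 0.078 [355.7 117.5]
0.07 -0.091 0.05 [349.8 108.8]
0.11 -0.096 0.096 [410.  103.6]
0.11 -0.091 0.096 [409.5 110. ]
0.11 -0.089 0.078 [401.9 112. ]
0.11 -0.084 0.078 [401.4 118. ]
0.11 -0.091 0.05 [392.1 109.3]
```

View pics/w11o.png

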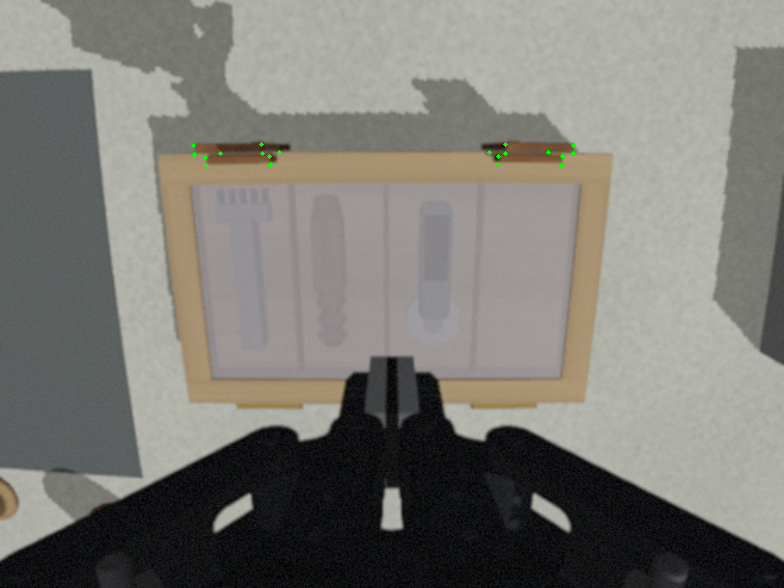

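View pics/w11.png

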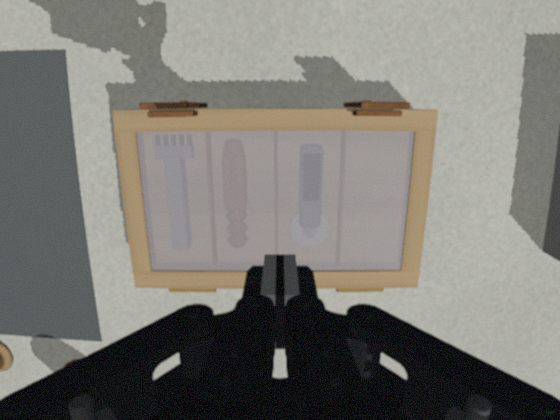

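View pics/c8z.png

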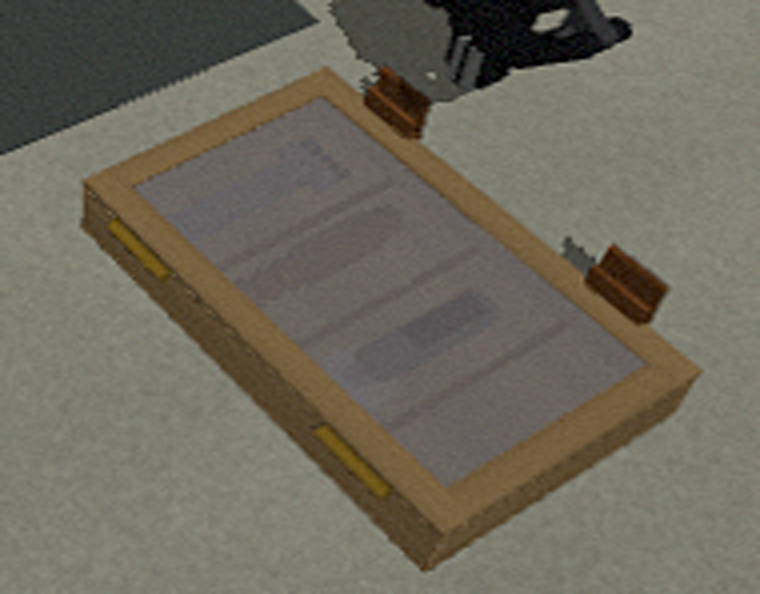

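Run:
```python
from h import *
p=pickle.load(open('lugcam.pkl','rb'))
im=p['image'][:,:,::-1]
a=cv2.resize(im[90:130,130:220],None,fx=8,fy=8,interpolation=cv2.INTER_CUBIC)
b=cv2.resize(im[90:130,335:425],None,fx=8,fy=8,interpolation=cv2.INTER_CUBIC)
cv2.imwrite('pics/lugz.png',np.clip(np.vstack([a,b])*1.3,0,255).astype(np.uint8)[:600])
```

```text
(no output)
```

View pics/lugz.png

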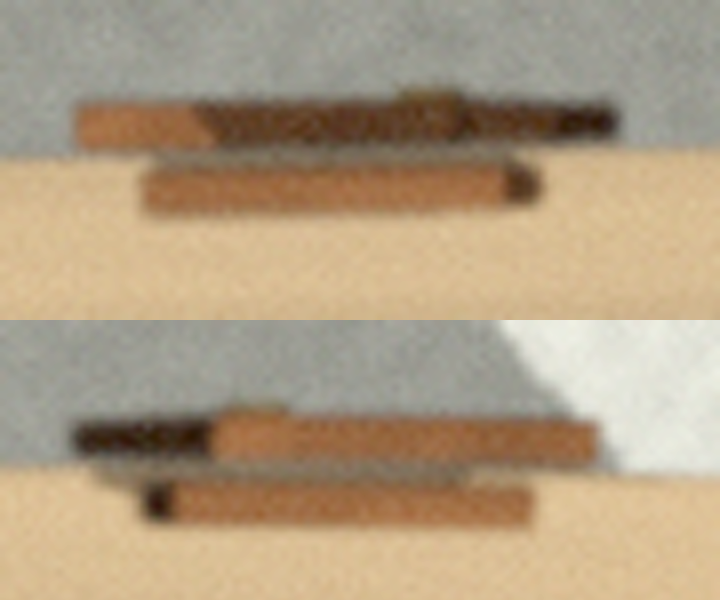

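Both lids lugs sit directly behind the case lugs, so the lid is shut. The refined lug pair centres are about (0.410, 0.144) and (0.404, 0.324). Now to the strip to look at the clips.

Emit:
step_arm --dr '[[0,0,0],[0,0,0],[0,0,0],[0,0,0],[0,0,0],[0,0,0],[0,0,0],[0,0,0]]' --xyz '[[0,-1.2,-0.1],[0,-2.4,-0.3],[0,-3.6,-0.3],[0,-4.8,-0.3],[0,-6,-0.3],[0,-7.2,-0.3],[0,-8.4,-0.3],[0,-9.6,-0.3]]' --gripper '[0,0,0,0.5,0.9,0.9,0.9,0.9]'

```text
time: 25.8
ee_pos: [0.4881, -0.1445, 0.2585]
tcp_rot: [-180.0, -0.1, -178.2]
wrist_force: [1.0, -0.1, -0.0]
opening: 0.0724
```

Emit:
step_arm --dr '[[0,0,0.03],[0,0,0.03],[0,0,0.03],[0,0,0.03],[0,0,0.03],[0,0,0.03],[0,0,0.03],[0,0,0.03]]' --xyz '[[0,-1.2,0],[0,-2.4,0],[0,-3.6,0],[0,-4.8,0],[0,-5,0],[0,-5,0],[0,-5,0],[0,-5,0]]' --gripper '[0.9,0.9,0.9,0.9,0.9,0.9,0.9,0.9]'

```text
time: 26.6
ee_pos: [0.4953, -0.3413, 0.2593]
tcp_rot: [-180.0, -0.0, -179.9]
wrist_force: [-0.7, -0.5, 0.4]
opening: 0.0771
```

Run:
```python
from h import *
p=snap('wrist','w12.png'); o=bot.get_obs(); print(o['time'],o['ee_pos'],o['tcp_rot'],o['q'].round(1))
pickle.dump({k:p[k] for k in('camera_matrix','k1','R','t','image')},open('clipcam1.pkl','wb'))
for r in bot.regions_of(p,'clip_a')+bot.regions_of(p,'strip'): print(round(r['p'],2),np.round(r['box']))
```

```text
26.65 [ 0.49535082 -0.3412862   0.25942549] [-1.79968912e+02 -1.72728770e-02 -1.79839596e+02] [-34.5  13.1  22.4  99.3  -0.  -34.7]
0.94 [201. 130.  80.  49.]
0.97 [233. 173.  70. 212.]
```

View pics/w12.png

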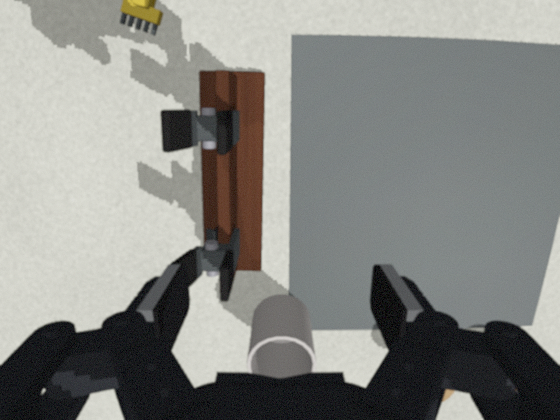

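Run:
```python
from h import *
p=pickle.load(open('clipcam1.pkl','rb'))
for n,uv,z in [('c1 fixed top',(238,130),.141),('c1 mov tip',(163,130),.141),('c2 fixed',(238,260),.141),('board TR',(237,72),.075),('board TL',(218,72),.075),('board bottom R',(232,270),.075),('foot TR',(265,72),.012),('foot BR',(261,270),.012),('foot TL',(200,72),.012),('mug',(282,300),.088),('mugbot',(282,370),.088)]:
    print(n,onz(p,uv,z).round(4))
a=cv2.resize(p['image'][60:320,140:300,::-1],None,fx=3.5,fy=2.3,interpolation=cv2.INTER_CUBIC); cv2.imwrite('pics/w12z.png',np.clip(a*1.4,0,255).astype(np.uint8)[:600])
```

```text
c1 fixed top [ 0.4408 -0.3717  0.141 ]
c1 mov tip [ 0.4405 -0.4269  0.141 ]
c2 fixed [ 0.5438 -0.3748  0.141 ]
board TR [ 0.395  -0.3788  0.075 ]
board TL [ 0.3949 -0.3956  0.075 ]
board bottom R [ 0.5855 -0.3897  0.075 ]
foot TR [ 0.3896 -0.3567  0.012 ]
foot BR [ 0.6166 -0.3635  0.012 ]
foot TL [ 0.3892 -0.4249  0.012 ]
mug [ 0.6125 -0.3385  0.088 ]
mugbot [ 0.7003 -0.3381  0.088 ]
```

View pics/w12z.png

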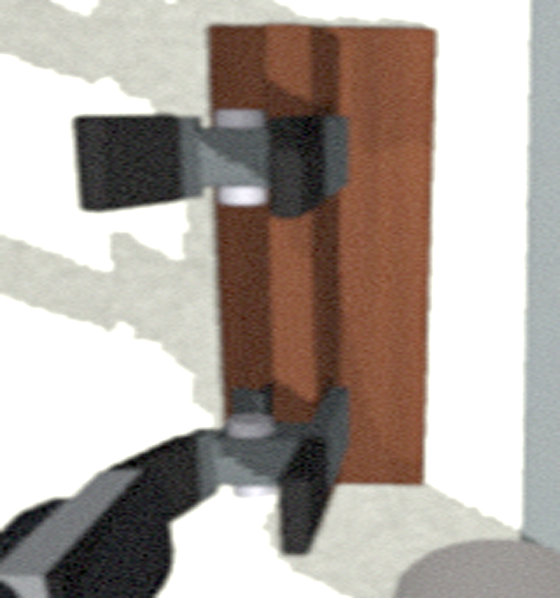

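Emit:
step_arm --dr '[[0,0,0],[0,0,0],[0,0,0],[0,0,0],[0,0,0],[0,0,0],[0,0,0],[0,0,0]]' --xyz '[[-0.3,-0.7,0],[-0.7,-1.4,0],[-0.7,-1.4,0],[-0.7,-1.4,0],[-0.7,-1.4,0],[-0.7,-1.4,0],[-0.7,-1.4,0],[-0.7,-1.4,0]]' --gripper '[0.9,1.0,1.0,1.0,1.0,1.0,1.0,1.0]'

```text
time: 27.55
ee_pos: [0.5231, -0.3983, 0.2595]
tcp_rot: [-180.0, -0.0, -179.9]
wrist_force: [0.2, -0.3, -0.7]
opening: 0.0854
```

Run:
```python
from h import *
p=snap('wrist','w13.png'); o=bot.get_obs(); print(o['time'],o['ee_pos'],o['tcp_rot'],o['q'].round(1))
pickle.dump({k:p[k] for k in('camera_matrix','k1','R','t','image')},open('clipcam2.pkl','wb'))
a=cv2.resize(p['image'][60:360,200:360,::-1],None,fx=4,fy=2,interpolation=cv2.INTER_CUBIC); cv2.imwrite('pics/w13z.png',np.clip(a*1.5,0,255).astype(np.uint8)[:600])
```

```text
27.6 [ 0.52308931 -0.39839868  0.25941333] [-1.79958864e+02 -1.88639612e-02 -1.79926074e+02] [-37.3  21.8  33.3 101.5  -0.  -37.3]
```

View pics/w13z.png

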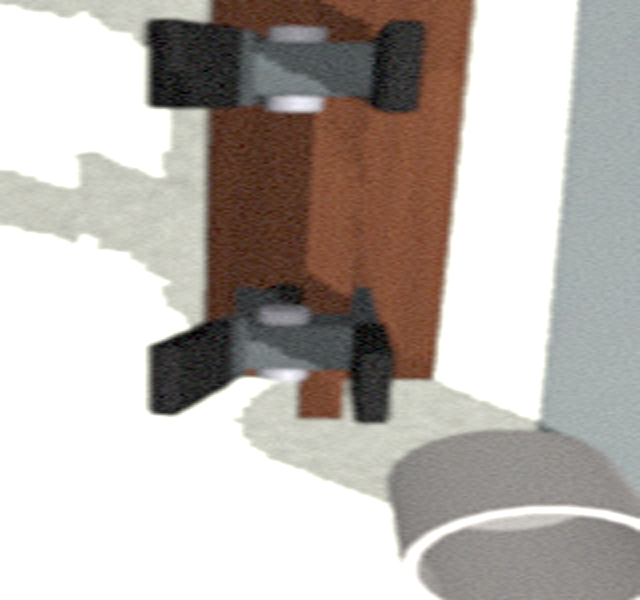

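View pics/w13.png

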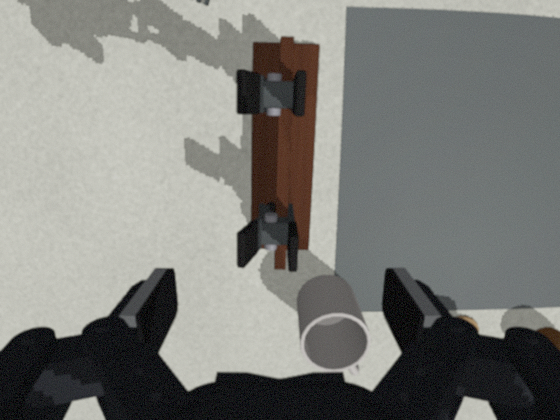

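Both clips face the same way: fixed plate on the +Y (right) side, moving handle on −Y. Clip 1 is at pixel (270,92), clip 2 at (268,240). The mug at (330,330) is near clip 2 but lower than the gripper will go.

Run:
```python
from h import *
p=pickle.load(open('clipcam2.pkl','rb'))
print('cam',(-np.array(p['R']).T@p['t']).round(4))
for n,uv,z in [('c1 fixed outer near',(306,70),.141),('c1 fixed outer far',(306,115),.141),('c1 fixed inner',(294,92),.141),('c1 mov outer',(237.5,90),.138),('c2 fixed outer far',(297.5,270),.141),('c2 fixed inner far',(288,270),.141),('c2 mov outer far',(238,266),.138),('foot TL',(253,43),.012),('foot TR',(320,45),.012),('foot BR',(308,249),.012),('board far L',(275,269),.075),('board far R',(285.5,269),.075),('board near L',(281,37),.075),('board nearR',(293,37),.075),('mug',(300,320),.088),('mug',(366,330),.088),('mug',(333,368),.088)]:
    print(n,onz(p,uv,z).round(4))
s=bot.camera('scene'); 
a=cv2.resize(s['image'][115:200,170:270,::-1],None,fx=7,fy=7,interpolation=cv2.INTER_CUBIC); cv2.imwrite('pics/c9z.png',np.clip(a*1.4,0,255).astype(np.uint8))
# hypoth: clip centre
def T(x,y): return np.array([x,y])
for n,x in(('c1',.436),('c2',.553)):
  yf=-.383
  for cz in (.100,):
    for dx in(-.015,.015):
      print(n,'fixed outer',proj(s,(x+dx,yf+.006,.141)).round(1),'inner',proj(s,(x+dx,yf,.141)).round(1),'mov',proj(s,(x+dx,yf-.043,.141)).round(1))
```

```text
cam [ 0.4509 -0.3987  0.4026]
c1 fixed outer near [ 0.4271 -0.38    0.141 ]
c1 fixed outer far [ 0.4579 -0.3795  0.141 ]
c1 fixed inner [ 0.442  -0.3883  0.141 ]
c1 mov outer [ 0.4405 -0.4287  0.138 ]
c2 fixed outer far [ 0.5806 -0.3837  0.141 ]
c2 fixed inner far [ 0.5806 -0.3915  0.141 ]
c2 mov outer far [ 0.5786 -0.4326  0.138 ]
foot TL [ 0.3888 -0.4258  0.012 ]
foot TR [ 0.3906 -0.3568  0.012 ]
foot BR [ 0.6168 -0.3642  0.012 ]
board far L [ 0.6122 -0.403   0.075 ]
board far R [ 0.6122 -0.3922  0.075 ]
board near L [ 0.394  -0.3973  0.075 ]
board nearR [ 0.3939 -0.387   0.075 ]
mug [ 0.6641 -0.3771  0.088 ]
mug [ 0.677  -0.3074  0.088 ]
mug [ 0.726  -0.3396  0.088 ]
c1 fixed outer [243.8 131.2] inner [242.8 130.2] mov [235.8 123.4]
c1 fixed outer [234.8 134.3] inner [233.9 133.3] mov [227.  126.4]
c2 fixed outer [208.  143.8] inner [207.  142.7] mov [200.6 135.4]
c2 fixed outer [198.4 147.2] inner [197.5 146.1] mov [191.2 138.6]
```

View pics/c9z.png

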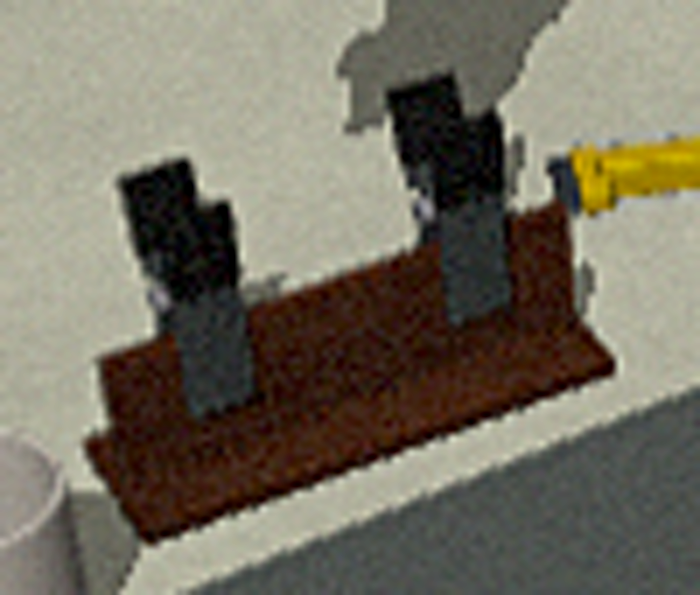

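Strip yaw is about −1.7°. Clip 1 is at x ≈ 0.4425 with its fixed inner face at y ≈ −0.3865; clip 2 is at x ≈ 0.5656, y ≈ −0.390. Go over clip 1, centred on the resting handles.

```bash
python3 -c "
from h import *
go(.4425,-.405,.20,178.3)"
```

```text
t 27.65 pos [ 0.5231 -0.3985  0.2592] rpy [-1.7997e+02 -3.0000e-02 -1.7994e+02] op 0.0851 F [ 0.6  0.3 -0.1]
  dr [-0.001, -0.0, 0.031] xyz [2.014, -0.159, 1.482] rows 2.0 0.2
```

Emit:
step_arm --dr '[[0,0,0.031],[0,0,0.031],[0,0,0.031],[0,0,0.031],[0,0,0.031],[0,0,0.031],[0,0,0.031],[0,0,0.031]]' --xyz '[[0.9,-0.1,0.2],[1.8,-0.159,0.6],[2.014,-0.159,1.2],[2.014,-0.159,1.48],[2.014,-0.159,1.48],[2.014,-0.159,1.48],[2.014,-0.159,1.48],[2.014,-0.159,1.48]]' --gripper '[0.85,0.85,0.85,0.85,0.85,0.85,0.85,0.85]'

```text
time: 28.45
ee_pos: [0.4434, -0.4053, 0.2005]
tcp_rot: [-179.9, 0.0, 178.3]
wrist_force: [-0.8, 0.5, -0.6]
opening: 0.0725
```

```bash
python3 -c "
from h import *
p=snap('wrist','w14.png')
for z in (.141,):
  for y in (-.3805,-.3865,-.4295): print(proj(p,(.4275,y,z)).round(1),proj(p,(.4575,y,z)).round(1))
go(.4425,-.405,.0995,178.3)"
```

```text
[320.7 201.5] [320.4 248.1]
[310.6 201.8] [310.8 248.4]
[238.5 203.9] [241.6 250.3]
t 28.5 pos [ 0.4433 -0.4053  0.2004] rpy [-1.7995e+02 -1.0000e-02  1.7831e+02] op 0.0724 F [-0.3 -0.3 -0.8]
  dr [-0.001, -0.0, 0.0] xyz [0.019, 0.009, 2.521] rows 2.0 0.0
```

View pics/w14.png

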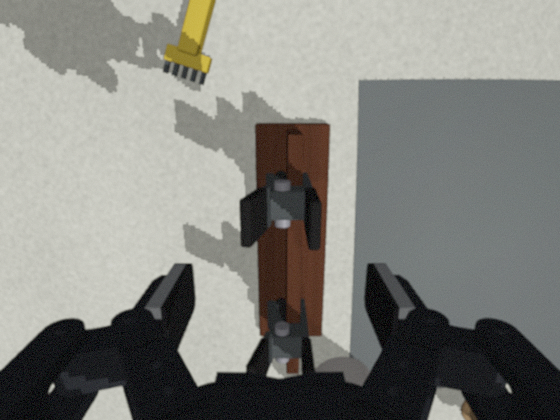

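The predicted clip 1 outline (columns 240–321, rows 203–249) matches the picture. Descend around it, then squeeze while shifting 7.5 mm so the fixed jaw stays on the board.

Emit:
step_arm --dr '[[0,0,0],[0,0,0],[0,0,0],[0,0,0],[0,0,0],[0,0,0],[0,0,0],[0,0,0]]' --xyz '[[0.02,0,0.6],[0.02,0,1.2],[0.02,0,1.8],[0.02,0,2.3],[0.02,0,2.52],[0.02,0,2.52],[0.02,0,2.52],[0.02,0,2.52]]' --gripper '[0.85,0.85,0.85,0.85,0.85,0.75,0.65,0.62]' --squeeze 30

```text
time: 29.3
ee_pos: [0.4422, -0.4056, 0.1004]
tcp_rot: [-179.9, 0.0, 178.3]
wrist_force: [0.3, 0.2, 1.0]
opening: 0.053
```

```bash
python3 -c "
from h import *
p=snap('wrist','w15.png'); p=snap('side','d15.png')
go(.4425,-.397,.0995,178.3)"
```

```text
t 29.4 pos [ 0.4421 -0.4056  0.1001] rpy [-1.7992e+02  3.0000e-02  1.7828e+02] op 0.0529 F [-0.   0.3  0.1]
  dr [-0.001, 0.0, -0.0] xyz [-0.003, 0.215, 0.016] rows 0.2 0.0
```

View pics/w15.png

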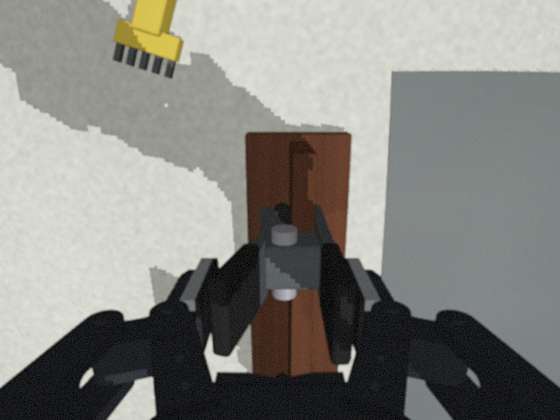

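Emit:
step_arm --dr '[[0,0,0],[0,0,0],[0,0,0],[0,0,0],[0,0,0],[0,0,0],[0,0,0],[0,0,0]]' --xyz '[[0,0.0,0],[0,0.03,0],[0,0.07,0],[0,0.11,0],[0,0.15,0],[0,0.19,0],[0,0.21,0],[0,0.21,0]]' --gripper '[0.58,0.54,0.51,0.48,0.45,0.42,0.35,0.3]'

```text
time: 30.2
ee_pos: [0.4425, -0.3976, 0.1005]
tcp_rot: [-179.8, 0.1, 178.3]
wrist_force: [-0.8, -2.5, 7.4]
opening: 0.0335
```

Emit:
step_arm --dr '[[0,0,0],[0,0,0],[0,0,0],[0,0,0],[0,0,0],[0,0,0],[0,0,0],[0,0,0]]' --xyz '[[0,0,0],[0,0,0],[0,0,0],[0,0,0],[0,0.03,0],[0,0.06,0],[0,0.08,0],[0,0.08,0]]' --gripper '[0.2,0.2,0.2,0.2,0.2,0.2,0.2,0.2]'

```text
time: 31.0
ee_pos: [0.4426, -0.3947, 0.1005]
tcp_rot: [-179.8, 0.1, 178.3]
wrist_force: [-0.2, -3.4, 5.9]
opening: 0.0334
```

```bash
python3 -c "
from h import *
p=snap('wrist','w16.png'); p=snap('side','d16.png')
a=cv2.resize(p['image'][120:200,230:330,::-1],None,fx=7,fy=7,interpolation=cv2.INTER_CUBIC); cv2.imwrite('pics/d16z.png',np.clip(a*1.4,0,255).astype(np.uint8))
go(.4425,-.397,.0995,178.3)"
```

```text
t 31.1 pos [ 0.4426 -0.3947  0.1005] rpy [-1.7980e+02  7.0000e-02  1.7826e+02] op 0.0335 F [-0.3 -4.2  6.9]
  dr [-0.003, 0.001, -0.001] xyz [0.0, -0.057, 0.025] rows 0.0 0.0
```

View pics/w16.png

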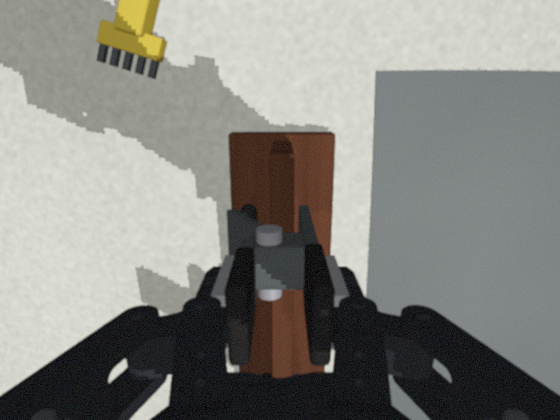

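View pics/d16z.png

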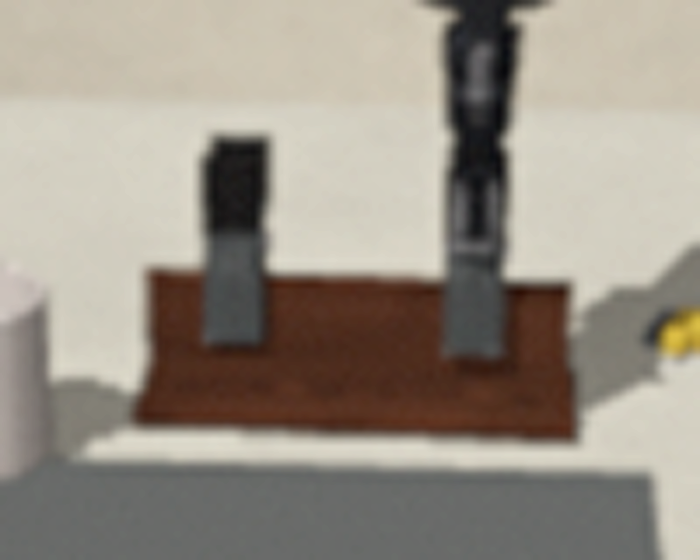

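Clip 1 is fully squeezed (33.5 mm) and the jaws stand clear of the board. Lift straight up.

Emit:
step_arm --dr '[[0,0,0],[0,0,0],[0,0,0],[0,0,0],[0,0,0],[0,0,0],[0,0,0],[0,0,0]]' --xyz '[[0,0.03,-0.3],[0,0.03,-0.8],[0,0.03,-1.5],[0,0.03,-2.5],[0,0.03,-3.5],[0,0.03,-3.75],[0,0.03,-3.75],[0,0.03,-3.75]]' --gripper '[0.2,0.2,0.2,0.2,0.2,0.2,0.2,0.2]'

```text
time: 31.9
ee_pos: [0.4421, -0.3921, 0.2477]
tcp_rot: [180.0, -0.1, 178.3]
wrist_force: [-0.5, -0.2, -1.9]
opening: 0.0334
```

```bash
python3 -c "
from h import *
p=snap('wrist','w17.png'); p=snap('side','d17.png')
a=cv2.resize(p['image'][60:200,230:330,::-1],None,fx=5,fy=4,interpolation=cv2.INTER_CUBIC); cv2.imwrite('pics/d17z.png',np.clip(a*1.4,0,255).astype(np.uint8))
print(bot.get_obs()['q'].round(1))
go(.40,.04,.26,271.8)"
```

```text
[-41.6  11.3  18.9  97.8  -0.  -39.8]
t 32.0 pos [ 0.4418 -0.3919  0.247 ] rpy [179.9   -0.18 178.29] op 0.0334 F [-0.2  0.9 -1.5]
  dr [0.004, -0.001, -1.632] xyz [1.369, 10.762, -0.304] rows 8.7 10.9
```

View pics/w17.png

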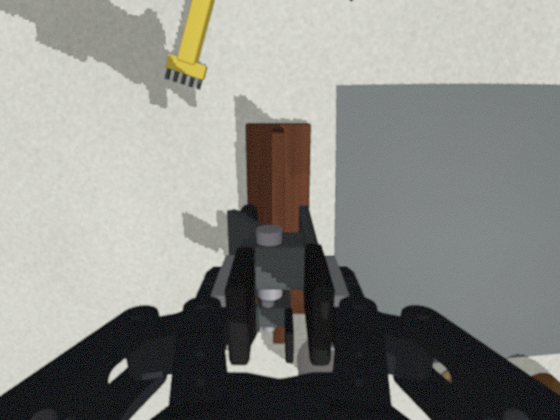

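View pics/d17z.png

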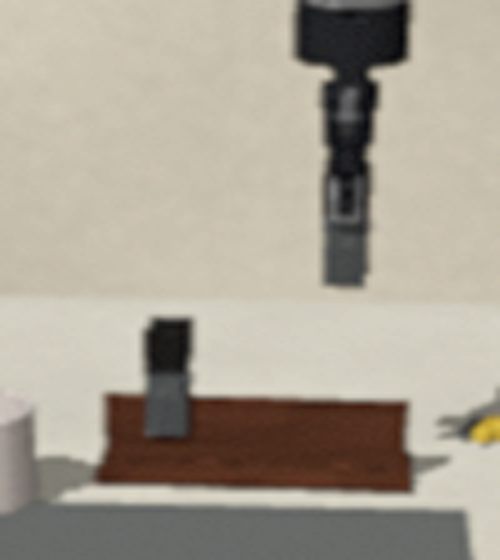

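Clip 1 is off the strip and upright in the grip. Carry it toward the right lug pair, turning 93°.

Emit:
step_arm --dr '[[0,0,-0.14],[0,0,-0.28],[0,0,-0.42],[0,0,-0.56],[0,0,-0.7],[0,0,-0.84],[0,0,-0.98],[0,0,-1.12]]' --xyz '[[0.15,1.1,-0.3],[0.3,2.2,-0.3],[0.45,3.3,-0.3],[0.6,4.4,-0.3],[0.75,5.5,-0.3],[0.9,6.6,-0.3],[1.1,7.7,-0.3],[1.3,8.8,-0.3]]' --gripper '[0.2,0.2,0.2,0.2,0.2,0.2,0.2,0.2]'

```text
time: 32.8
ee_pos: [0.3997, -0.0373, 0.2595]
tcp_rot: [179.9, -0.1, -117.2]
wrist_force: [2.3, 0.4, -1.4]
opening: 0.0333
```

```bash
python3 -c "
from h import *
bot.camera('side');bot.camera('side')
print(bot.get_obs()['q'].round(1))
go(.4148,.1442,.20,271.8)"
```

```text
[ -5.  -14.3  -4.7  99.7   0.  -68.1]
t 32.9 pos [ 0.3995 -0.035   0.26  ] rpy [ 1.7986e+02 -2.0000e-02 -1.1697e+02] op 0.0329 F [-0.1 -0.6 -0.6]
  dr [0.002, 0.0, -0.502] xyz [-4.166, 1.688, 1.503] rows 3.8 3.3
```

Emit:
step_arm --dr '[[0,0,-0.14],[0,0,-0.28],[0,0,-0.42],[0,0,-0.502],[0,0,-0.502],[0,0,-0.502],[0,0,-0.502],[0,0,-0.502]]' --xyz '[[-0.9,0.35,0],[-1.8,0.7,0],[-2.7,1.05,0.1],[-3.6,1.4,0.5],[-4.15,1.68,1.2],[-4.15,1.68,1.5],[-4.15,1.68,1.5],[-4.15,1.68,1.5]]' --gripper '[0.2,0.2,0.2,0.2,0.2,0.2,0.2,0.2]'

```text
time: 33.7
ee_pos: [0.4178, 0.1384, 0.2009]
tcp_rot: [179.9, -0.0, -88.9]
wrist_force: [-0.4, -0.1, -0.6]
opening: 0.0334
```

```bash
python3 -c "
from h import *
p=snap('wrist','w18.png');s=snap('side','d18.png'); c=snap('scene','c18.png')
a=cv2.resize(s['image'][160:340,220:360,::-1],None,fx=4,fy=3.3,interpolation=cv2.INTER_CUBIC); cv2.imwrite('pics/d18z.png',np.clip(a*1.3,0,255).astype(np.uint8))
a=cv2.resize(c['image'][180:330,320:440,::-1],None,fx=5,fy=4,interpolation=cv2.INTER_CUBIC); cv2.imwrite('pics/c18z.png',np.clip(a*1.3,0,255).astype(np.uint8))
go(.4128,.1442,.121,271.8)"
```

```text
t 33.85 pos [0.4184 0.1386 0.2019] rpy [-179.96    0.    -88.88] op 0.0332 F [-0.6 -0.2 -0.6]
  dr [-0.001, 0.0, -0.012] xyz [-0.144, 0.14, 2.022] rows 1.6 0.1
```

View pics/w18.png

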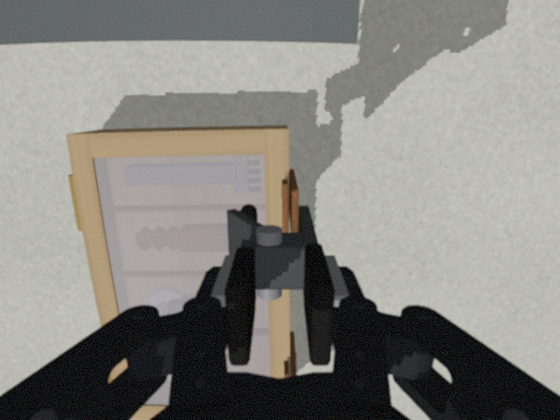

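View pics/d18z.png

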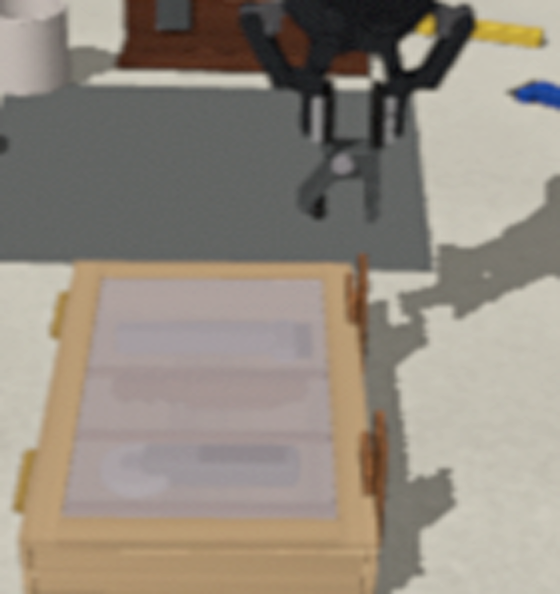

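View pics/c18z.png

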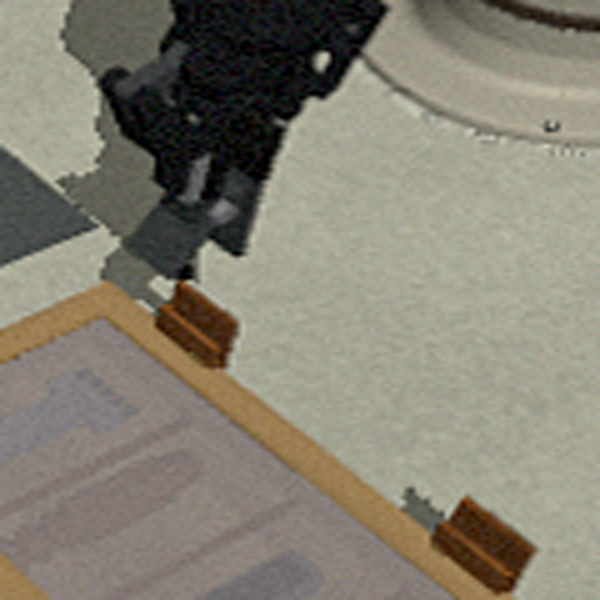

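```bash
python3 -c "
from h import *
p=bot.camera('wrist')
a=cv2.resize(p['image'][155:245,250:330,::-1],None,fx=8,fy=6.6,interpolation=cv2.INTER_CUBIC); cv2.imwrite('pics/w19z.png',np.clip(a*1.5,0,255).astype(np.uint8))
for y in (.1242,.1642):
  x0=.4098+(.1442-y)*.031
  print(y,[ (nm,proj(p,(x0+dx,y,z)).round(1).tolist()) for nm,dx,z in(('caseout',-.006,.096),('casein',-.001,.096),('lidout',.001,.078),('lidin',.006,.078))])
"
```

```text
0.1242 [('caseout', [299.5, 188.2]), ('casein', [292.6, 188.0]), ('lidout', [289.2, 182.6]), ('lidin', [282.8, 182.5])]
0.1642 [('caseout', [299.3, 239.8]), ('casein', [292.7, 239.6]), ('lidout', [289.4, 231.3]), ('lidin', [283.2, 231.2])]
```

View pics/w19z.png

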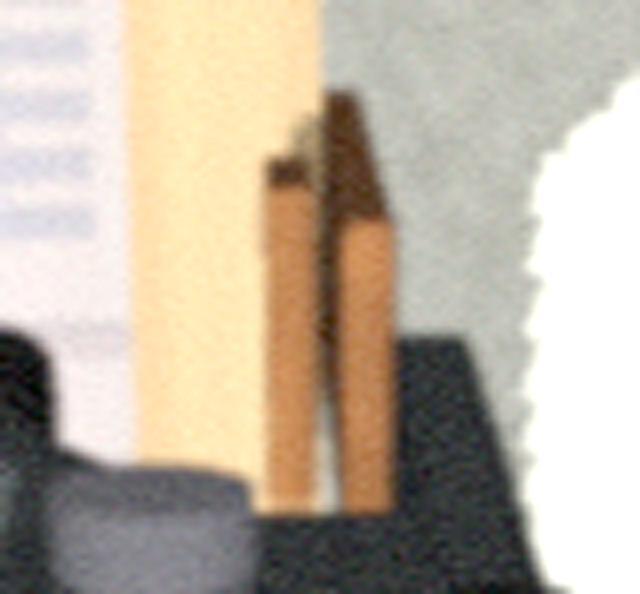

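The lug model projects onto the picture within 0.5 px. Align laterally and lower to just past the lug top, then check.

Emit:
step_arm --dr '[[0,0,-0.012],[0,0,-0.012],[0,0,-0.012],[0,0,-0.012],[0,0,-0.012],[0,0,-0.012],[0,0,-0.012],[0,0,-0.012]]' --xyz '[[-0.144,0.14,0],[-0.144,0.14,0.0],[-0.144,0.14,0.3],[-0.144,0.14,0.6],[-0.144,0.14,0.9],[-0.144,0.14,1.1],[-0.144,0.14,1.2],[-0.144,0.14,1.25]]' --gripper '[0.2,0.2,0.2,0.2,0.2,0.2,0.2,0.2]'

```text
time: 34.7
ee_pos: [0.412, 0.1448, 0.1503]
tcp_rot: [179.9, -0.0, -88.1]
wrist_force: [0.3, -0.2, -0.4]
opening: 0.0335
```

```bash
python3 -c "
from h import *
p=snap('wrist','w20.png');s=snap('side','d20.png')
a=cv2.resize(s['image'][170:290,250:350,::-1],None,fx=6,fy=5,interpolation=cv2.INTER_CUBIC); cv2.imwrite('pics/d20z.png',np.clip(a*1.3,0,255).astype(np.uint8))
go(.4128,.1442,.121,271.8)"
```

```text
t 34.8 pos [0.4122 0.1449 0.1508] rpy [ 1.7995e+02 -2.0000e-02 -8.8100e+01] op 0.0331 F [ 0.6  0.4 -0.4]
  dr [0.001, -0.0, 0.002] xyz [0.018, -0.015, 0.744] rows 0.6 0.0
```

View pics/w20.png

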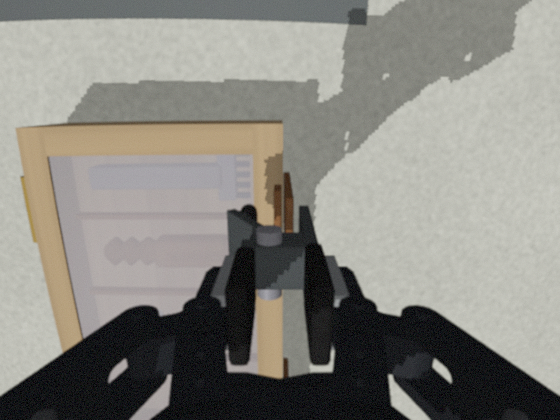

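View pics/d20z.png

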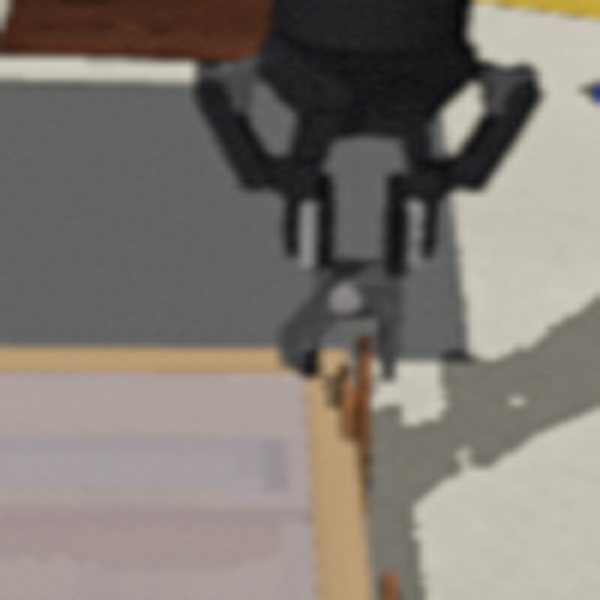

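The jaws straddle the lug pair with no contact force. Push down to the throat.

Emit:
step_arm --dr '[[0,0,0],[0,0,0],[0,0,0],[0,0,0],[0,0,0],[0,0,0],[0,0,0],[0,0,0]]' --xyz '[[0.01,0,0.2],[0.01,0,0.4],[0.01,0,0.55],[0.01,0,0.65],[0.01,0,0.72],[0.01,0,0.75],[0.01,0,0.75],[0.01,0,0.75]]' --gripper '[0.2,0.2,0.2,0.2,0.2,0.2,0.2,0.2]'

```text
time: 35.6
ee_pos: [0.4121, 0.1445, 0.1214]
tcp_rot: [180.0, -0.0, -88.1]
wrist_force: [-3.6, -1.0, 5.7]
opening: 0.0333
```

```bash
python3 -c "
from h import *
s=snap('side','d21.png')
a=cv2.resize(s['image'][170:290,250:350,::-1],None,fx=6,fy=5,interpolation=cv2.INTER_CUBIC); cv2.imwrite('pics/d21z.png',np.clip(a*1.3,0,255).astype(np.uint8))
go(.4128,.1442,.121,271.8)"
```

```text
t 35.65 pos [0.4121 0.1445 0.1214] rpy [ 1.7998e+02 -1.0000e-02 -8.8090e+01] op 0.0335 F [-2.5 -1.   5. ]
  dr [0.0, -0.0, 0.002] xyz [0.008, -0.017, 0.011] rows 0.0 0.0
```

View pics/d21z.png

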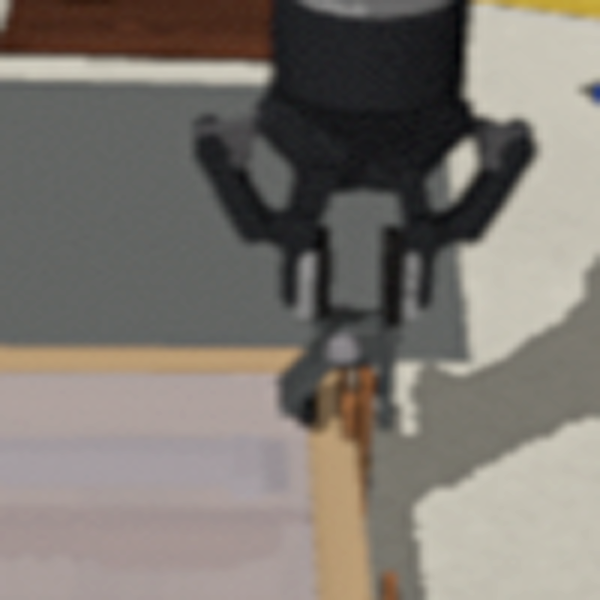

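Throat is on the lug top (5 N). Press a touch more, bring the fixed jaw to the lug, then open gradually with the matching shift.

Emit:
step_arm --dr '[[0,0,0],[0,0,0],[0,0,0],[0,0,0],[0,0,0],[0,0,0],[0,0,0],[0,0,0]]' --xyz '[[0,-0.02,0.02],[0,-0.04,0.03],[0,-0.04,0.03],[0,-0.09,0.03],[0,-0.13,0.03],[0,-0.18,0.03],[0,-0.23,0.03],[0,-0.23,0.03]]' --gripper '[0.2,0.2,0.41,0.45,0.49,0.53,0.57,0.6]'

```text
time: 36.45
ee_pos: [0.4218, 0.1448, 0.1196]
tcp_rot: [180.0, -0.0, -88.1]
wrist_force: [-0.2, -0.5, -1.1]
opening: 0.051
```

Emit:
step_arm --dr '[[0,0,0],[0,0,0],[0,0,0],[0,0,0],[0,0,0],[0,0,0],[0,0,0],[0,0,0]]' --xyz '[[0,0,0],[0,0,0],[0,0,0],[0,0,0],[0,0,-0.5],[0,0,-1.2],[0,0,-2.2],[0,0,-3.2]]' --gripper '[0.75,0.85,0.9,0.9,0.9,0.9,0.9,0.9]'

```text
time: 37.25
ee_pos: [0.4211, 0.1447, 0.2488]
tcp_rot: [179.9, -0.0, -88.1]
wrist_force: [1.0, 0.8, -0.2]
opening: 0.0771
```

```bash
python3 -c "
from h import *
s=snap('side','d22.png');c=snap('scene','c22.png');p=snap('wrist','w22.png')
a=cv2.resize(s['image'][170:290,250:350,::-1],None,fx=4,fy=4,interpolation=cv2.INTER_CUBIC)
b=cv2.resize(c['image'][210:330,330:430,::-1],None,fx=4,fy=4,interpolation=cv2.INTER_CUBIC); cv2.imwrite('pics/d22z.png',np.clip(np.hstack([a,b])*1.3,0,255).astype(np.uint8))
o=bot.get_obs();print(o['q'].round(1))
go(.5656,-.4085,.20,178.3)"
```

```text
[ 19.   -8.8  -1.2  97.4  -0.  -72.9]
t 37.4 pos [0.4224 0.1452 0.2501] rpy [-1.7981e+02  5.0000e-02 -8.8090e+01] op 0.0769 F [ 0.3 -0.1 -0.2]
  dr [-0.002, 0.003, 1.634] xyz [13.955, -3.114, 1.251] rows 11.5 10.9
```

View pics/d22z.png

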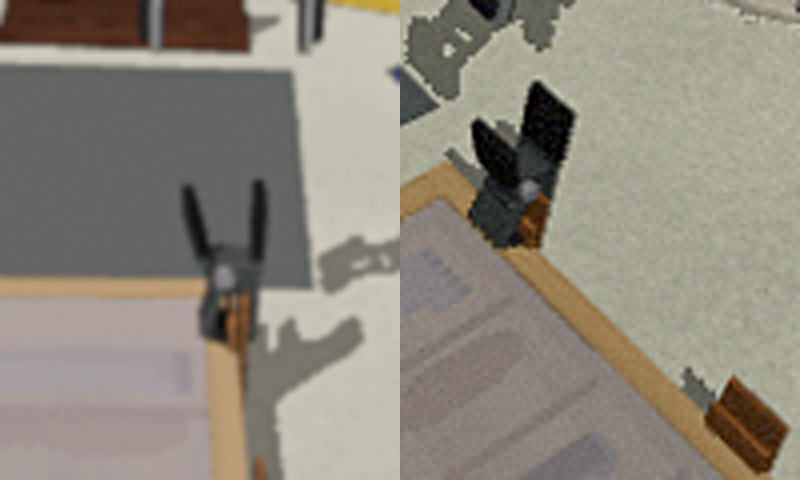

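View pics/w22.png

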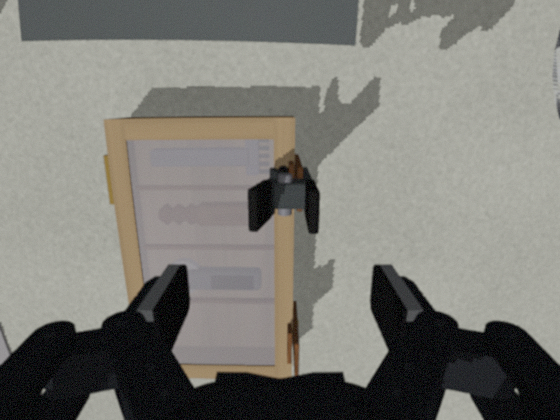

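Clip 1 is on the right lug pair, upright and seated. Numeric check of its placement, then back for clip 2.

```bash
python3 -c "
from h import *
p=bot.camera('wrist')
a=cv2.resize(p['image'][145:245,235:335,::-1],None,fx=6,fy=6,interpolation=cv2.INTER_CUBIC)
a=np.clip(a*1.6,0,255).astype(np.uint8)
for y in (.1292,.1592):
  for cx in(-.006,0,.043):
    q=proj(p,(.4038+cx,y,.162)); print(y,cx,q.round(1)); cv2.circle(a,tuple(int(v) for v in ((q-[235,145])*6+3)),3,(0,255,0),-1)
for y in(.1242,.1642):
  q=proj(p,(.4045,y,.096));print('lug',q.round(1)); cv2.circle(a,tuple(int(v) for v in ((q-[235,145])*6+3)),3,(0,0,255),-1)
cv2.imwrite('pics/w23z.png',a)"
```

```text
0.1292 -0.006 [317.4 192.5]
0.1292 0 [308.5 192.2]
0.1292 0.043 [244.7 190.1]
0.1592 -0.006 [314.6 234.2]
0.1592 0 [306.1 233.9]
0.1592 0.043 [244.5 231.9]
lug [302.2 167.8]
lug [299.9 212.7]
```

View pics/w23z.png

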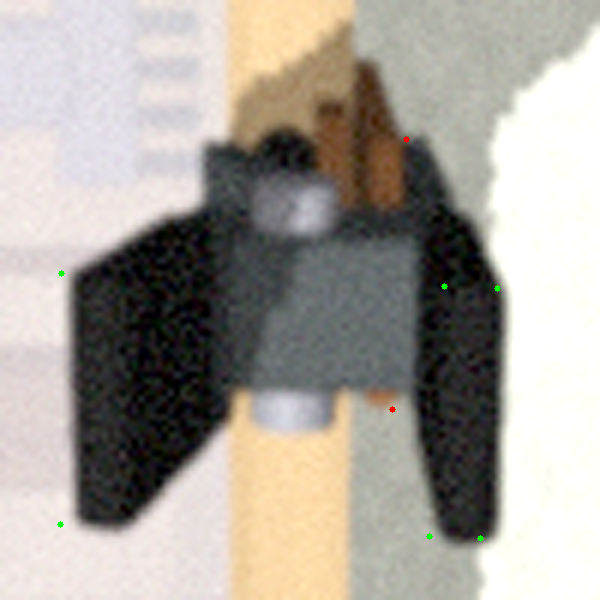

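Emit:
step_arm --dr '[[0,0,0.14],[0,0,0.28],[0,0,0.42],[0,0,0.56],[0,0,0.7],[0,0,0.84],[0,0,0.98],[0,0,1.12]]' --xyz '[[1.1,-0.2,0],[2.2,-0.5,0],[3.3,-0.8,0],[4.4,-1.1,0],[5.5,-1.4,0],[6.6,-1.7,0],[7.7,-2.0,0],[8.8,-2.3,0]]' --gripper '[0.85,0.85,0.85,0.85,0.85,0.85,0.85,0.85]'

```text
time: 38.25
ee_pos: [0.5248, -0.2057, 0.2461]
tcp_rot: [179.9, -0.1, -152.6]
wrist_force: [0.4, 0.5, 0.7]
opening: 0.0725
```

```bash
python3 -c "
from h import *
bot.camera('side');bot.camera('side')
go(.5656,-.4085,.21,178.3)"
```

```text
t 38.35 pos [ 0.5252 -0.2081  0.2443] rpy [ 179.86   -0.24 -152.77] op 0.0726 F [0.3 0.6 0. ]
  dr [0.001, -0.005, 0.505] xyz [1.391, -4.92, 0.851] rows 4.1 3.4
```

Emit:
step_arm --dr '[[0,0,0.14],[0,0,0.28],[0,0,0.42],[0,0,0.505],[0,0,0.505],[0,0,0.505],[0,0,0.505],[0,0,0.505]]' --xyz '[[0.25,-1.1,0],[0.5,-2.2,0],[0.8,-3.3,0],[1.1,-4.3,0.2],[1.39,-4.92,0.6],[1.39,-4.92,0.85],[1.39,-4.92,0.85],[1.39,-4.92,0.85]]' --gripper '[0.85,0.85,0.85,0.85,0.85,0.85,0.85,0.85]'

```text
time: 39.15
ee_pos: [0.5674, -0.4026, 0.2136]
tcp_rot: [180.0, -0.1, 178.9]
wrist_force: [1.0, 0.4, 1.4]
opening: 0.0724
```

```bash
python3 -c "
from h import *
bot.camera('wrist');p=snap('wrist','w24.png')
go(.5656,-.4085,.10,178.3)
a=cv2.resize(p['image'][150:300,200:360,::-1],None,fx=5,fy=4,interpolation=cv2.INTER_CUBIC)
a=np.clip(a*1.5,0,255).astype(np.uint8)
for x in (.5506,.5806):
  for y in(-.384,-.390,-.433):
    q=proj(p,(x,y,.141)); print(x,y,q.round(1)); cv2.circle(a,(int((q[0]-200)*5),int((q[1]-150)*4)),3,(0,255,0),-1)
cv2.imwrite('pics/w24z.png',a)"
```

```text
t 39.25 pos [ 0.5678 -0.4028  0.215 ] rpy [-1.7994e+02  2.0000e-02  1.7889e+02] op 0.0726 F [-0.7  0.2  0.4]
  dr [-0.001, 0.0, 0.01] xyz [0.052, -0.141, 2.876] rows 2.3 0.1
0.5506 -0.384 [308.7 194.5]
0.5506 -0.39 [299.2 194.7]
0.5506 -0.433 [231.4 196.1]
0.5806 -0.384 [308.5 238.8]
0.5806 -0.39 [299.4 239. ]
0.5806 -0.433 [234.1 240.2]
```

View pics/w24z.png

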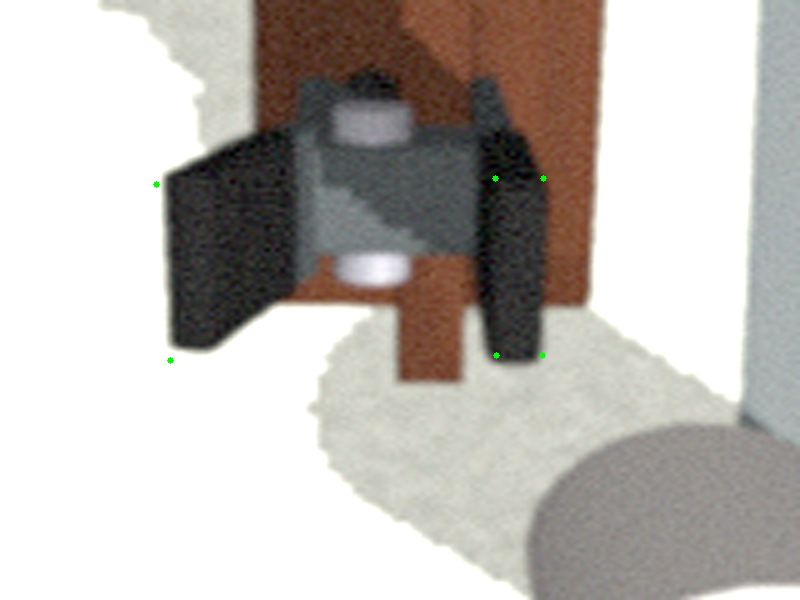

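The clip 2 model matches the picture. Descend around it.

Emit:
step_arm --dr '[[0,0,0.01],[0,0,0.01],[0,0,0.01],[0,0,0.01],[0,0,0.01],[0,0,0.01],[0,0,0.01],[0,0,0.01]]' --xyz '[[0.05,-0.14,0.4],[0.05,-0.14,1.0],[0.05,-0.14,1.7],[0.05,-0.14,2.4],[0.05,-0.14,2.8],[0.05,-0.14,2.87],[0.05,-0.14,2.87],[0.05,-0.14,2.87]]' --gripper '[0.85,0.85,0.85,0.85,0.85,0.85,0.75,0.65]'

```text
time: 40.05
ee_pos: [0.5659, -0.4096, 0.101]
tcp_rot: [-179.9, 0.1, 178.3]
wrist_force: [-0.0, 0.4, 0.9]
opening: 0.0557
```

```bash
python3 -c "
from h import *
bot.camera('wrist');p=snap('wrist','w25.png')
go(.5656,-.4085,.10,178.3)"
```

```text
t 40.15 pos [ 0.5659 -0.4098  0.1007] rpy [-1.7990e+02  7.0000e-02  1.7824e+02] op 0.0555 F [ 0.4 -0.2  0.8]
  dr [-0.002, 0.001, -0.001] xyz [0.007, 0.033, 0.017] rows 0.0 0.0
```

View pics/w25.png

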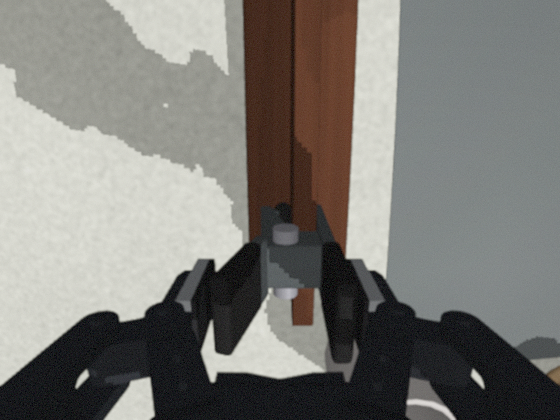

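Emit:
step_arm --dr '[[0,0,0],[0,0,0],[0,0,0],[0,0,0],[0,0,0],[0,0,0],[0,0,0],[0,0,0]]' --xyz '[[0,0.03,0],[0,0.05,0],[0,0.09,0],[0,0.13,0],[0,0.17,0],[0,0.21,0],[0,0.23,0],[0,0.23,0]]' --gripper '[0.6,0.54,0.51,0.48,0.45,0.42,0.35,0.3]'

```text
time: 40.95
ee_pos: [0.5661, -0.4013, 0.1006]
tcp_rot: [-179.8, 0.1, 178.2]
wrist_force: [-0.5, -1.9, 6.9]
opening: 0.033
```

Emit:
step_arm --dr '[[0,0,0],[0,0,0],[0,0,0],[0,0,0],[0,0,0],[0,0,0],[0,0,0],[0,0,0]]' --xyz '[[0,0,0],[0,0,0],[0,0,0],[0,0,0],[0,0.03,0],[0,0.06,0],[0,0.08,0],[0,0.08,0]]' --gripper '[0.2,0.2,0.2,0.2,0.2,0.2,0.2,0.2]'

```text
time: 41.75
ee_pos: [0.5661, -0.3984, 0.1007]
tcp_rot: [-179.8, 0.1, 178.2]
wrist_force: [0.1, -3.1, 6.5]
opening: 0.0333
```

Emit:
step_arm --dr '[[0,0,0],[0,0,0],[0,0,0],[0,0,0],[0,0,0],[0,0,0],[0,0,0],[0,0,0]]' --xyz '[[0,0.03,-0.3],[0,0.03,-0.8],[0,0.03,-1.5],[0,0.03,-2.5],[0,0.03,-3.5],[0,0.03,-3.9],[0,0.03,-3.9],[0,0.03,-3.9]]' --gripper '[0.2,0.2,0.2,0.2,0.2,0.2,0.2,0.2]'

```text
time: 42.55
ee_pos: [0.5659, -0.3958, 0.254]
tcp_rot: [180.0, -0.1, 178.2]
wrist_force: [-0.1, -0.1, -1.3]
opening: 0.0333
```

```bash
python3 -c "
from h import *
bot.camera('wrist');p=snap('wrist','w26.png')
go(.40,.0,.26,271.8)"
```

```text
t 42.65 pos [ 0.5655 -0.3956  0.2528] rpy [179.93  -0.19 178.23] op 0.0336 F [-0.   0.3 -1.9]
  dr [0.004, -0.001, -1.633] xyz [4.441, 9.758, -0.152] rows 8.6 10.9
```

View pics/w26.png

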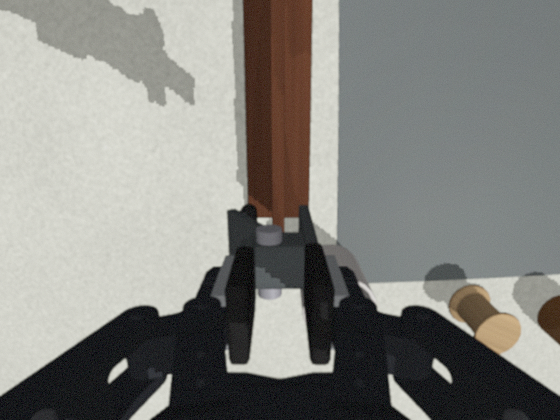

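Clip 2 is free. Carry it high over the case, clear of clip 1, to the left lug pair.

Emit:
step_arm --dr '[[0,0,-0.14],[0,0,-0.28],[0,0,-0.42],[0,0,-0.56],[0,0,-0.7],[0,0,-0.84],[0,0,-0.98],[0,0,-1.12]]' --xyz '[[0.2,1.1,-0.5],[0.5,2.2,-0.6],[0.8,3.3,-0.6],[1.1,4.4,-0.6],[1.4,5.5,-0.6],[1.6,6.6,-0.6],[1.8,7.7,-0.6],[2.0,8.8,-0.6]]' --gripper '[0.2,0.2,0.2,0.2,0.2,0.2,0.2,0.2]'

```text
time: 43.45
ee_pos: [0.4955, -0.0399, 0.2774]
tcp_rot: [179.9, -0.1, -117.3]
wrist_force: [1.2, 0.6, -0.2]
opening: 0.0335
```

```bash
python3 -c "
from h import *
bot.camera('side');bot.camera('side')
go(.48,.28,.275,271.8)"
```

```text
t 43.55 pos [ 0.4954 -0.0375  0.2779] rpy [ 1.7986e+02 -2.0000e-02 -1.1708e+02] op 0.0331 F [ 0.4 -1.  -0.9]
  dr [0.002, 0.0, -0.504] xyz [-6.892, 3.955, 0.081] rows 6.4 3.4
```

Emit:
step_arm --dr '[[0,0,-0.14],[0,0,-0.28],[0,0,-0.42],[0,0,-0.504],[0,0,-0.504],[0,0,-0.504],[0,0,-0.504],[0,0,-0.504]]' --xyz '[[-1.0,0.55,0],[-2.0,1.1,0],[-3.0,1.7,0],[-4.0,2.3,0],[-5.0,2.9,0],[-6.0,3.4,0],[-6.89,3.95,0.08],[-6.89,3.95,0.08]]' --gripper '[0.2,0.2,0.2,0.2,0.2,0.2,0.2,0.2]'

```text
time: 44.35
ee_pos: [0.4835, 0.2793, 0.2726]
tcp_rot: [179.7, -0.1, -88.5]
wrist_force: [0.5, -0.6, -1.5]
opening: 0.0333
```

```bash
python3 -c "
from h import *
bot.camera('side');bot.camera('side')
go(.4072,.3242,.20,271.8)"
```

```text
t 44.45 pos [0.484  0.276  0.2739] rpy [ 1.7982e+02 -1.1000e-01 -8.8670e+01] op 0.0336 F [ 0.3 -1.1 -0.4]
  dr [0.003, -0.002, -0.008] xyz [-1.252, 1.886, 1.85] rows 2.3 0.1
```

Emit:
step_arm --dr '[[0,0,-0.008],[0,0,-0.008],[0,0,-0.008],[0,0,-0.008],[0,0,-0.008],[0,0,-0.008],[0,0,-0.008],[0,0,-0.008]]' --xyz '[[-0.5,0.8,0],[-1.0,1.6,0.1],[-1.25,1.88,0.6],[-1.25,1.88,1.3],[-1.25,1.88,1.85],[-1.25,1.88,1.85],[-1.25,1.88,1.85],[-1.25,1.88,1.85]]' --gripper '[0.2,0.2,0.2,0.2,0.2,0.2,0.2,0.2]'

```text
time: 45.25
ee_pos: [0.4088, 0.3237, 0.2031]
tcp_rot: [-180.0, 0.0, -88.3]
wrist_force: [-0.5, 0.5, 0.2]
opening: 0.0333
```

```bash
python3 -c "
from h import *
bot.camera('wrist');p=snap('wrist','w27.png')
go(.4072,.3242,.15,271.8)
a=cv2.resize(p['image'][155:245,250:330,::-1],None,fx=8,fy=6.6,interpolation=cv2.INTER_CUBIC); cv2.imwrite('pics/w27z.png',np.clip(a*1.5,0,255).astype(np.uint8))
for y in (.3042,.3442):
  x0=.4042+(.3242-y)*.031
  print(y,[ (nm,proj(p,(x0+dx,y,z)).round(1).tolist()) for nm,dx,z in(('caseout',-.006,.096),('casein',-.001,.096),('lidout',.001,.078),('lidin',.006,.078))])
"
```

```text
t 45.35 pos [0.4087 0.3241 0.2029] rpy [-1.7996e+02  4.0000e-02 -8.8310e+01] op 0.0336 F [ 0.4  0.3 -1.3]
  dr [-0.001, 0.001, -0.002] xyz [-0.004, 0.038, 1.322] rows 1.1 0.0
0.3042 [('caseout', [294.4, 180.5]), ('casein', [287.5, 180.2]), ('lidout', [284.4, 175.3]), ('lidin', [277.9, 175.1])]
0.3442 [('caseout', [293.8, 232.5]), ('casein', [287.2, 232.3]), ('lidout', [284.3, 224.4]), ('lidin', [278.1, 224.2])]
```

View pics/w27z.png

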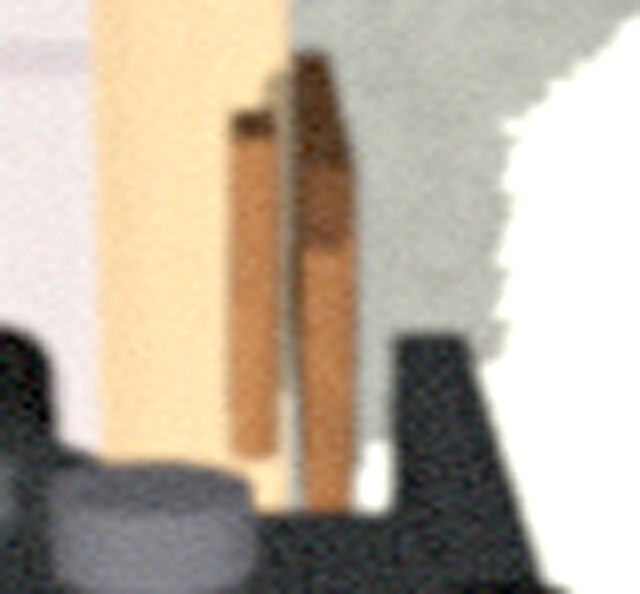

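View pics/w27.png

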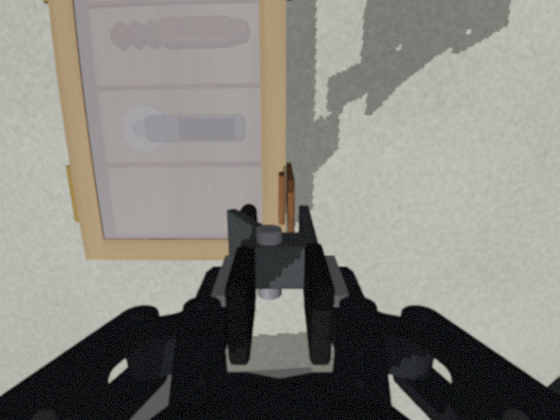

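Lug model matches again (case lug columns 287–294, lid lug 279–285). Lower.

Emit:
step_arm --dr '[[0,0,0],[0,0,0],[0,0,0],[0,0,0],[0,0,0],[0,0,0],[0,0,0],[0,0,0]]' --xyz '[[0,0.038,0],[0,0.038,0.3],[0,0.038,0.6],[0,0.038,0.9],[0,0.038,1.15],[0,0.038,1.3],[0,0.038,1.32],[0,0.038,1.32]]' --gripper '[0.2,0.2,0.2,0.2,0.2,0.2,0.2,0.2]'

```text
time: 46.15
ee_pos: [0.4065, 0.3241, 0.1488]
tcp_rot: [180.0, -0.0, -88.3]
wrist_force: [0.4, 0.8, -0.9]
opening: 0.0331
```

```bash
python3 -c "
from h import *
bot.camera('side');s=snap('side','d28.png')
a=cv2.resize(s['image'][200:340,250:370,::-1],None,fx=5,fy=4.2,interpolation=cv2.INTER_CUBIC); cv2.imwrite('pics/d28z.png',np.clip(a*1.3,0,255).astype(np.uint8))
go(.4072,.3242,.121,271.8)"
```

```text
t 46.25 pos [0.4067 0.3242 0.1493] rpy [ 1.7999e+02  1.0000e-02 -8.8270e+01] op 0.0329 F [-0.  -0.6 -0.9]
  dr [0.0, 0.0, -0.001] xyz [0.001, -0.013, 0.707] rows 0.6 0.0
```

View pics/d28z.png

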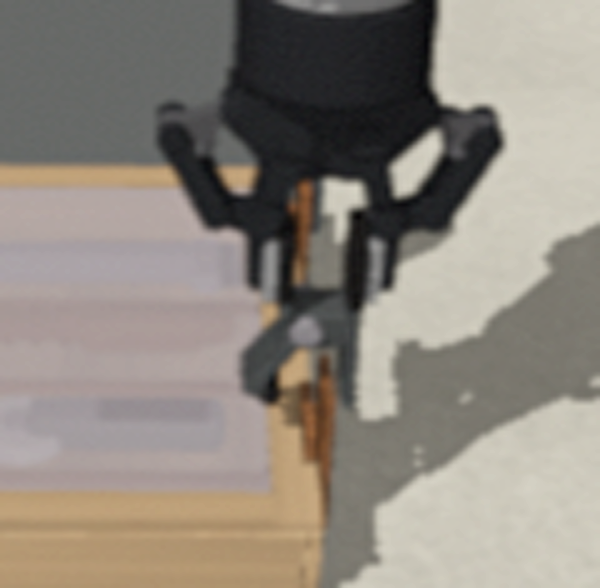

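Emit:
step_arm --dr '[[0,0,0],[0,0,0],[0,0,0],[0,0,0],[0,0,0],[0,0,0],[0,0,0],[0,0,0]]' --xyz '[[0,0,0.2],[0,0,0.38],[0,0,0.52],[0,0,0.62],[0,0,0.69],[0,0,0.71],[0,0,0.71],[0,0,0.71]]' --gripper '[0.2,0.2,0.2,0.2,0.2,0.2,0.2,0.2]'

```text
time: 47.05
ee_pos: [0.4063, 0.3239, 0.1216]
tcp_rot: [180.0, 0.0, -88.3]
wrist_force: [-4.1, -2.9, 8.7]
opening: 0.0335
```

Emit:
step_arm --dr '[[0,0,0],[0,0,0],[0,0,0],[0,0,0],[0,0,0],[0,0,0],[0,0,0],[0,0,0]]' --xyz '[[0,-0.02,0.02],[0,-0.04,0.03],[0,-0.04,0.03],[0,-0.04,0.03],[0,-0.04,0.03],[0,-0.04,0.03],[0,-0.04,0.03],[0,-0.04,0.03]]' --gripper '[0.2,0.2,0.2,0.2,0.2,0.2,0.2,0.2]'

```text
time: 47.85
ee_pos: [0.4071, 0.3242, 0.1215]
tcp_rot: [179.9, 0.1, -88.2]
wrist_force: [-11.8, -4.0, 19.2]
opening: 0.0333
```

Seated (19 N up, fixed jaw against the lug). Release gradually and rise.

Emit:
step_arm --dr '[[0,0,0],[0,0,0],[0,0,0],[0,0,0],[0,0,0],[0,0,0],[0,0,0],[0,0,0]]' --xyz '[[0,0,0],[0,-0.04,0],[0,-0.09,0],[0,-0.14,0],[0,-0.19,0],[0,-0.19,0],[0,-0.19,0],[0,-0.19,0]]' --gripper '[0.41,0.45,0.49,0.53,0.57,0.6,0.75,0.9]'

```text
time: 48.65
ee_pos: [0.4158, 0.3243, 0.1191]
tcp_rot: [180.0, -0.0, -88.3]
wrist_force: [0.2, -0.1, -0.5]
opening: 0.0758
```

Emit:
step_arm --dr '[[0,0,0],[0,0,0],[0,0,0],[0,0,0],[0,0,0],[0,0,0],[0,0,0],[0,0,0]]' --xyz '[[0,0,0],[0,0,0],[0,0,-0.5],[0,0,-1.2],[0,0,-2.2],[0,0,-3.2],[0,0,-3.4],[0,0,-3.4]]' --gripper '[0.9,0.9,0.9,0.9,0.9,0.9,0.9,0.9]'

```text
time: 49.45
ee_pos: [0.4163, 0.3248, 0.2566]
tcp_rot: [-179.9, 0.1, -88.3]
wrist_force: [-0.9, -0.2, -1.7]
opening: 0.0768
```

```bash
python3 -c "
from h import *
bot.camera('wrist');p=snap('wrist','w29.png')
a=cv2.resize(p['image'][145:245,235:335,::-1],None,fx=6,fy=6,interpolation=cv2.INTER_CUBIC)
a=np.clip(a*1.6,0,255).astype(np.uint8)
for y in (.3092,.3392):
  for cx in(-.006,0,.043):
    q=proj(p,(.3982+cx,y,.162)); cv2.circle(a,tuple(int(v) for v in ((q-[235,145])*6+3)),3,(0,255,0),-1)
for y in(.3042,.3442):
  q=proj(p,(.3982,y,.096)); cv2.circle(a,tuple(int(v) for v in ((q-[235,145])*6+3)),3,(0,0,255),-1)
cv2.imwrite('pics/w29z.png',a)
go(.30,.15,.30,271.8)"
```

```text
t 49.55 pos [0.4156 0.3243 0.2539] rpy [ 1.7989e+02 -6.0000e-02 -8.8260e+01] op 0.077 F [ 0.1  0.1 -0.8]
  dr [0.002, -0.001, -0.001] xyz [4.269, 3.024, -1.142] rows 4.3 0.0
```

View pics/w29z.png

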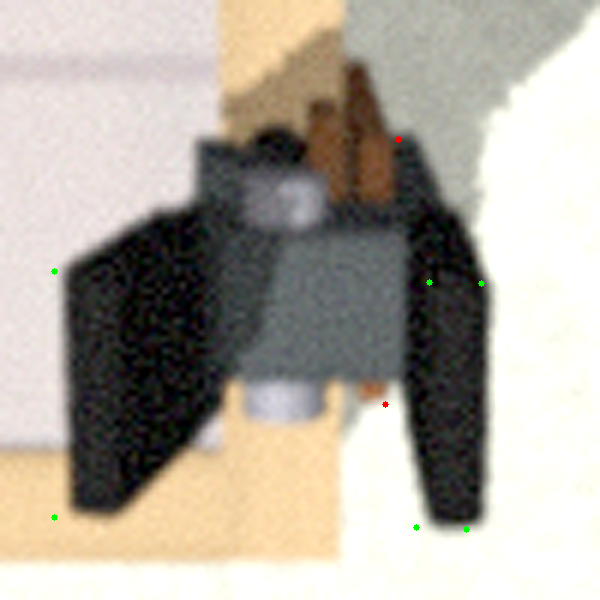

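Clip 2 matches the expected seated outline within about 1 mm. Retreat for a final look.

Emit:
step_arm --dr '[[0,0,0],[0,0,0],[0,0,0],[0,0,0],[0,0,0],[0,0,0],[0,0,0],[0,0,0]]' --xyz '[[0,0,-1],[0.5,0.5,-1.2],[1.5,1,-1.2],[2.5,1.5,-1.2],[3.5,2,-1.2],[4.5,2,-1.2],[5.5,2,-1.2],[6.5,2,-1.2]]' --gripper '[0.9,0.9,0.9,0.9,0.9,0.9,0.9,0.9]'

```text
time: 50.35
ee_pos: [0.3429, 0.0607, 0.3017]
tcp_rot: [179.9, -0.0, -88.2]
wrist_force: [1.3, -0.1, -0.6]
opening: 0.0768
```

```bash
python3 -c "
from h import *
bot.camera('side');s=snap('side','d30.png');c=snap('scene','c30.png')
a=cv2.resize(s['image'][200:340,220:360,::-1],None,fx=2.85,fy=4.2,interpolation=cv2.INTER_CUBIC)
b=cv2.resize(c['image'][230:370,300:440,::-1],None,fx=2.85,fy=4.2,interpolation=cv2.INTER_CUBIC)
cv2.imwrite('pics/z30.png',np.clip(np.hstack([a,b])*1.3,0,255).astype(np.uint8))
for n in ['jar','mug','spool']:
  for p,k in((s,'side'),(c,'scene')):
    for r in bot.regions_of(p,n)[:1]: print(k,n,np.round(r['box']))
o=bot.get_obs();print(o['time'],o['ee_pos'])"
```

```text
side jar [182. 220.  22.  32.]
scene jar [190. 292.  28.  40.]
side mug [222. 176.  31.  34.]
scene mug [165. 198.  38.  43.]
side spool [202. 202.  19.  26.]
scene spool [178. 248.  28.  38.]
50.8 [0.34365658 0.06306732 0.30287084]
```

View pics/z30.png

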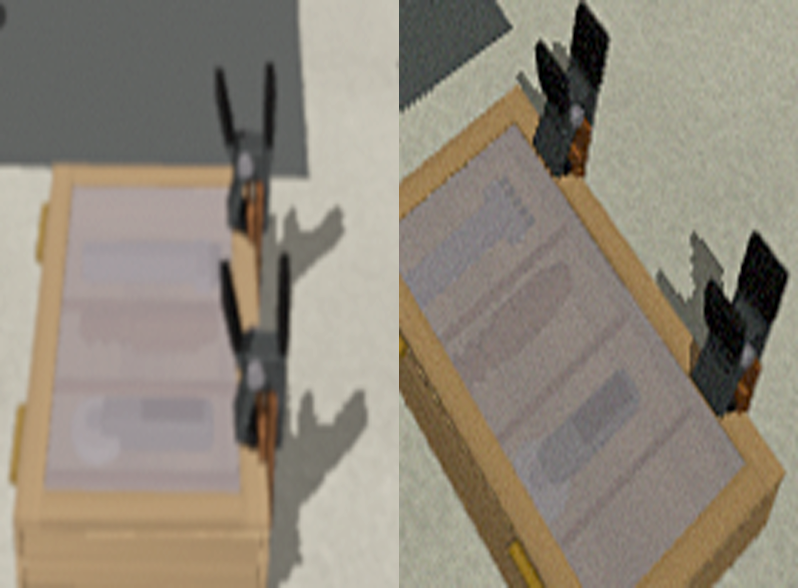

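View pics/c30.png

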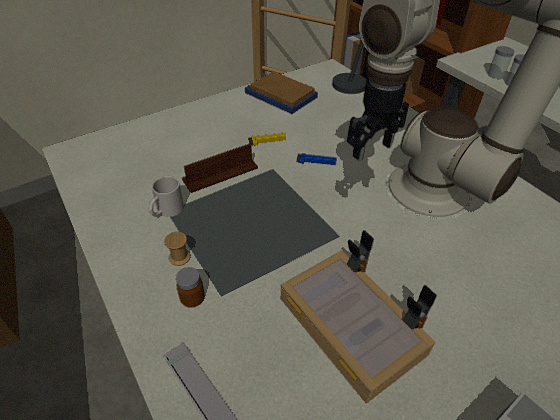

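View pics/d30.png

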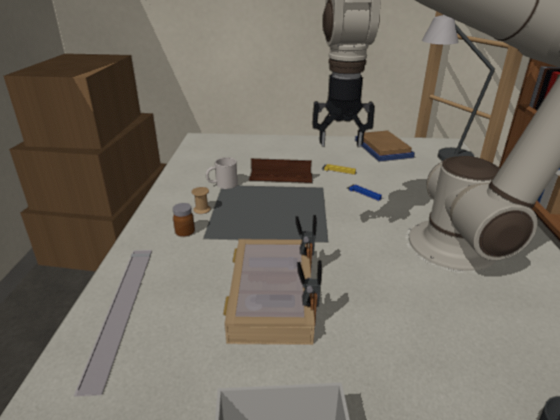

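The case is shut with both clips on, the tools show through the lid, and the jar, mug and spool are where they were. Handing in.

```bash
python3 -c "
from h import *
print(bot.job_done())"
```

```text
the job is handed in; nothing more can be done
None
```

The workbench is packed and the job is handed in at about 51 s on the robot's clock, well under the 210 s limit.

- **Tools:** The chisel, slicker and cutter each lie in their own lane of the case. The detector found no roller at the start, and I saw none in any view. I left the blue and yellow look-alikes alone.
- **Lid:** It is shut fully, with contact at 58 mm, which is the rim plus the lid thickness.
- **Clips:** One clip sits on each lug pair, upright and pushed down until the throat met the lug (5 N felt on the right pair, 19 N on the left). The wrist-camera checks put both within about 1 to 2 mm of centred.
- **Bystanders:** The jar, mug and spool are where they started, within a few pixels in both fixed cameras. After release the gripper was well clear of everything.

Some things did not go to plan:
- **Joint limit:** The chisel carry stalled at the last joint's limit, so I turned it end for end and laid it in the other way round.
- **Slicker:** It lies about 8 mm off its lane's centre but inside the ribs.
- **Cutter:** The grip sat about 6 mm higher than planned but held.
- **Lid force:** The wrist force reached 68 N briefly, under the 120 N limit, as the fingers pressed the lid shut.

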